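# Pack the beakers into the camp-kitchen box and bolt the lid

### The arm

A 6-joint arm with a two-finger parallel gripper is mounted at the origin on a cart in front of the work surface, level with it; the furniture and walls round the work are solid. World frame = base frame: x ahead of the robot, y to its left, z up, the work surface at z = 0. Lengths are in m, angles in rad, forces in N, time in s.
With the tool pointing down it reaches from about 0.35 to 0.775 m from the base axis. Payload 7.3 kg.
Tool frame: the origin (TCP) lies on the centre line of the jaws, within the pads' length; the fingertips stand 17 mm ahead of it and the grasp point (between the pads) lies 2 mm behind it (robot.tip_extent is the distance from the TCP to the fingertips, in m); z points along the fingers, y is the line along which they close (so a half turn about z gives the same grasp; the last joint's range is limited). The gripper opens to 92 mm and grips with 3 to 60 N. Pads are 19 mm wide; open, the fingers measure 130 mm over their backs; the gripper's body (75 mm by 190 mm) begins 47 mm behind the grasp point.
Start: joints at [-1.306, 0.342, 1.524, -0, 1.275, -0.146], TCP at [0.21, -0.481, 0.244] pointing down, gripper open.
Joint ranges: [-2.53, 2.53], [-0.77, 2.02], [0.04, 2.7], [-1, 4.14], [0.28, 2.66], [-3.11, 3.11]. Speed limits (rad/s): [2.57, 2.57, 3.14, 3.14, 3.14, 3.14].

### API

Orientations are given as [roll, pitch, yaw] about the fixed x, y, z axes, in that order (R = Rz(yaw) Ry(pitch) Rx(roll)).
In Python, from cell import robot gives the robot as it stands.
- The arm moves only by the tool step_arm, never from a script. Its argument "motion" is a list of rows, each a list of 2 entries, a list of its own where there are three numbers: the shift along the tool's x, y, z in units of 60 mm (1.0 is 60 mm), then the turn about the tool's z in rad. In form: [[[x, y, z], spin], ...]. A call has 1 to 10 rows; each row is the pose to reach, as a shift and turn from the pose commanded when the call began, along the tool's axes at that moment; what a row does not reach only later rows make up. A row lasts 1/8 s, in which the tool goes at most 62.5 mm and 10.7 degrees, less where a joint would pass 70% of its speed; a pose out of reach is approached as far as the arm can. A call with a gripper value outside its range is refused whole. "hand" is the closure in counts, from 0 (fully open) to 255 (shut), set as the call begins (left out, the last holds). The fingers move at their own pace and stop on an object; "squeeze" is the grip in N (left out, the last holds). Time passes only in rows, so rows that repeat a pose let the fingers close. It gives the time, the measured TCP pose, the force, the opening and the grip force at its end, in the units of the state.
- robot.observe(): the state, without advancing time (a new reading comes with each control period).
- robot.read_camera(name): name is "side" or "top"; returns a dict with "pixels" (420x560x3 uint8, red, green, blue), "intrinsics" (3x3 intrinsics, pixels), "k1" (the pictures are not rectified: a ray, as slopes to the right and down, at radius r is drawn at 1 + k1 r^2 times it, then the intrinsics apply), "xyz" and "rotation" of the camera in the world. Camera axes: x right, y up, looking along -z (the intrinsics and any distortion apply to the point x, -y, -z); pixel columns grow to the right and rows downward; lengths in m; the calibration is good to about 2 mm. A picture is of the moment at which its call begins. There is no depth.
- robot.hand_in(): hands the job in; it is judged then, once.
The state is a dict: "time": time; "qpos": joint angles; "qvel": joint speeds; "joint_efforts": joint torques, N m; "tool_pos": TCP position; "tool_rot": TCP orientation; "contact_force": force on the tool from outside, world axes, zero at the start; "torque": the same for the moment, N m; "opening": finger opening in m; "grip_force": force on a finger pad.
Only numpy, scipy, OpenCV 4.12 (cv2) and the standard library are available. Lean on these libraries where they do the work, as an engineer would, in place of code of your own. Each camera call takes 0.05 s, during which the arm holds its last target. There are 200 camera calls.

### The job

Pack away the steel beakers: lift the lid of the plywood box right back to its stop, put every steel beaker that is on the worktop into the box, bottom up as they stand and nested one over another in a single stack, then lower the lid gently until it is shut. Slide the barrel bolt on the lid fully across into its keeper and turn its handle down into the notch. Do not slam the lid at either end, and knock nothing else over.

Things in the scene. Friction and masses are not known exactly. Their poses are not given: they have to be found in the camera images.
- chest: Plywood box fixed to the worktop, 168 (x) by 206 (y) by 134 mm tall, walls and floor 9 mm, open under the lid. Origin: centre of its underside; x points to the hinge side (away from the robot), y to the left, z up. Inner floor at z = 9 mm, inside 150 by 188 mm, 125 mm deep. On its left (+y) wall a steel keeper stands up to z = 173 mm.
- lid (a joint): Angle of the lid (rad): 0 shut, 1.65 at its open stop, a little past upright. The hinge is stiff and the lid stays where it is left; about 5 N at the bar moves it. The lid is a 10 mm plate with a pull bar ahead of its front edge and the barrel bolt on top.
- lid_hinge (a point): A point on the lid's hinge axis (which runs along the box's y), halfway along it, on the top rim of the box's far wall: 84 mm in x and 134 mm in z from the box's origin.
- lid_bar (a point): Middle of the lid's pull bar: round, 10 mm thick, 104 mm long, parallel to the hinge, in the plane of the lid, 38 mm out from its front edge on two arms at its ends; 206 mm from the hinge axis, and 5 mm above it when shut. Can be pinched from above with the fingers closing across it, at any lid angle, and turns between the fingers.
- bolt (a joint): Travel of the barrel bolt (m) along the box's +y (left): 0 to 0.010 drawn, 0.042 fully home in the keeper. Moves with about 2 N and stays.
- bolt_handle (a joint): Angle of the bolt's handle (rad): 0 straight up from the lid, 1.35 fully down in the notch, leaning to the box's front (-x). It turns about the bolt rod with about 1 N at the knob. A rail beside the rod stops it at about 0.6 rad unless the bolt is home (above 0.038), where the notch lets it down.
- bolt_knob (a point): Centre of the ball knob, 16 mm across, on the bolt's handle, 40 mm from the rod's axis. The rod lies along the box's y, 14 mm above the lid's upper face (158 mm above the worktop when shut), 26 mm in -x from the box's middle. Can be pinched from above with the fingers closing along y; it turns between them.
- beaker_0: Steel stacking beaker (2 to 4 are present), bottom up on its open rim. 60 mm tall; rim 74 mm across, wall 2.5 mm, tapering to 55 mm across at 40 mm height; above that its foot, a solid cylinder 46 mm across, 20 mm tall: grip it there from above. Origin: centre of the rim plane (underside), z up to the foot. Lowered over another it rests 20 mm higher, with 2 mm of play. About 90 g.
- beaker_1: Steel stacking beaker (2 to 4 are present), bottom up on its open rim. 60 mm tall; rim 74 mm across, wall 2.5 mm, tapering to 55 mm across at 40 mm height; above that its foot, a solid cylinder 46 mm across, 20 mm tall: grip it there from above. Origin: centre of the rim plane (underside), z up to the foot. Lowered over another it rests 20 mm higher, with 2 mm of play. About 90 g.
- beaker_2: Steel stacking beaker (2 to 4 are present), bottom up on its open rim. 60 mm tall; rim 74 mm across, wall 2.5 mm, tapering to 55 mm across at 40 mm height; above that its foot, a solid cylinder 46 mm across, 20 mm tall: grip it there from above. Origin: centre of the rim plane (underside), z up to the foot. Lowered over another it rests 20 mm higher, with 2 mm of play. About 90 g.
- beaker_3: Steel stacking beaker (2 to 4 are present), bottom up on its open rim. 60 mm tall; rim 74 mm across, wall 2.5 mm, tapering to 55 mm across at 40 mm height; above that its foot, a solid cylinder 46 mm across, 20 mm tall: grip it there from above. Origin: centre of the rim plane (underside), z up to the foot. Lowered over another it rests 20 mm higher, with 2 mm of play. About 90 g.
- honey_jar: Bystander: jar with red cap, 61 mm across, 86 mm tall; origin under its centre.
- tin_1: Bystander: low tin, 86 mm across, 40 mm tall; origin under its centre.
Mind the look-alikes: they are no part of the job. Leave any blue look-alike of the beaker_2 alone. What is shaped like the beaker_3 but yellow is not meant.

How it is judged:
On the way, in this order (a step that is already met when the one before it is completed fails the run):
1. the lid is lifted right back to its stop (value of joint lid above 1.57 rad), for 0.2 s.
2. all beakers present stand nested in one stack inside the box, the lid still open (angle between each of beaker_0, beaker_1, beaker_2, beaker_3's own z axis and vertical below 0.12 rad and x of beaker_0 in the frame of chest between -0.06 and 0.06 m and y of beaker_0 in the frame of chest between -0.08 and 0.08 m and (z of beaker_0 in the frame of chest between 0.004 and 0.014 m or z of beaker_0 in the frame of chest between 0.024 and 0.034 m or z of beaker_0 in the frame of chest between 0.044 and 0.054 m or z of beaker_0 in the frame of chest between 0.064 and 0.074 m) and x of beaker_1 in the frame of chest between -0.06 and 0.06 m and y of beaker_1 in the frame of chest between -0.08 and 0.08 m and (z of beaker_1 in the frame of chest between 0.004 and 0.014 m or z of beaker_1 in the frame of chest between 0.024 and 0.034 m or z of beaker_1 in the frame of chest between 0.044 and 0.054 m or z of beaker_1 in the frame of chest between 0.064 and 0.074 m) and horizontal distance between each of beaker_1, beaker_2, beaker_3 and beaker_0 below 0.007 m and x of beaker_2 in the frame of chest between -0.06 and 0.06 m and y of beaker_2 in the frame of chest between -0.08 and 0.08 m and (z of beaker_2 in the frame of chest between 0.004 and 0.014 m or z of beaker_2 in the frame of chest between 0.024 and 0.034 m or z of beaker_2 in the frame of chest between 0.044 and 0.054 m or z of beaker_2 in the frame of chest between 0.064 and 0.074 m) and horizontal distance between each of beaker_2, beaker_3 and beaker_1 below 0.007 m and x of beaker_3 in the frame of chest between -0.06 and 0.06 m and y of beaker_3 in the frame of chest between -0.08 and 0.08 m and (z of beaker_3 in the frame of chest between 0.004 and 0.014 m or z of beaker_3 in the frame of chest between 0.024 and 0.034 m or z of beaker_3 in the frame of chest between 0.044 and 0.054 m or z of beaker_3 in the frame of chest between 0.064 and 0.074 m) and horizontal distance between beaker_3 and beaker_2 below 0.007 m and linear speed of each of beaker_0, beaker_1, beaker_2, beaker_3 below 0.03 m/s and value of joint lid above 1.1 rad), for 0.2 s.
3. the lid is lowered shut with the bolt still drawn (value of joint lid below 0.03 rad and value of joint bolt below 0.025 m), for 0.2 s.
4. the bolt is slid fully across (value of joint lid below 0.03 rad and value of joint bolt above 0.036 m and value of joint bolt_handle below 1 rad), for 0.05 s.
5. the bolt's handle is turned down into the notch (value of joint lid below 0.03 rad and value of joint bolt above 0.034 m and value of joint bolt_handle above 1.1 rad), for 0.2 s.
At the end, for the whole second after the job is handed in: Lid shut (under 0.03 rad), bolt home (over 34 mm), its handle down (over 1.1 rad); all beakers present stand bottom up in the box as one nested stack: axes within 7 mm, tilt under 0.12 rad, each within 5 mm of its nested height (20 mm a beaker, the lowest on the floor), at rest (all of step 5 and angle between each of beaker_0, beaker_1, beaker_2, beaker_3's own z axis and vertical below 0.12 rad and x of beaker_0 in the frame of chest between -0.06 and 0.06 m and y of beaker_0 in the frame of chest between -0.08 and 0.08 m and (z of beaker_0 in the frame of chest between 0.004 and 0.014 m or z of beaker_0 in the frame of chest between 0.024 and 0.034 m or z of beaker_0 in the frame of chest between 0.044 and 0.054 m or z of beaker_0 in the frame of chest between 0.064 and 0.074 m) and x of beaker_1 in the frame of chest between -0.06 and 0.06 m and y of beaker_1 in the frame of chest between -0.08 and 0.08 m and (z of beaker_1 in the frame of chest between 0.004 and 0.014 m or z of beaker_1 in the frame of chest between 0.024 and 0.034 m or z of beaker_1 in the frame of chest between 0.044 and 0.054 m or z of beaker_1 in the frame of chest between 0.064 and 0.074 m) and horizontal distance between each of beaker_1, beaker_2, beaker_3 and beaker_0 below 0.007 m and x of beaker_2 in the frame of chest between -0.06 and 0.06 m and y of beaker_2 in the frame of chest between -0.08 and 0.08 m and (z of beaker_2 in the frame of chest between 0.004 and 0.014 m or z of beaker_2 in the frame of chest between 0.024 and 0.034 m or z of beaker_2 in the frame of chest between 0.044 and 0.054 m or z of beaker_2 in the frame of chest between 0.064 and 0.074 m) and horizontal distance between each of beaker_2, beaker_3 and beaker_1 below 0.007 m and x of beaker_3 in the frame of chest between -0.06 and 0.06 m and y of beaker_3 in the frame of chest between -0.08 and 0.08 m and (z of beaker_3 in the frame of chest between 0.004 and 0.014 m or z of beaker_3 in the frame of chest between 0.024 and 0.034 m or z of beaker_3 in the frame of chest between 0.044 and 0.054 m or z of beaker_3 in the frame of chest between 0.064 and 0.074 m) and horizontal distance between beaker_3 and beaker_2 below 0.007 m and linear speed of each of beaker_0, beaker_1, beaker_2, beaker_3 below 0.03 m/s); the robot touches nothing.
It fails at once if the lid is slammed shut (faster than 0.9 rad/s over the last 0.06 rad) (value of joint lid below 0.06 rad and velocity of joint lid below -0.9 rad/s).
It fails at once if the lid is slammed against its open stop (faster than 0.9 rad/s over the last 0.06 rad) (value of joint lid above 1.59 rad and velocity of joint lid above 0.9 rad/s).
It fails at once if the honey jar or the low tin is knocked over (angle between any of honey_jar, tin_1's own z axis and vertical above 0.6 rad).
Of beaker_0, beaker_1, beaker_2, beaker_3 only 2 to 4 are there at a start; the rules pass over those that are not, and their reading is None.
At some moment in a run one of beaker_0, beaker_1, beaker_2, beaker_3 may be knocked a few centimetres aside while the robot is not near it.
It also fails if it takes over 210 s, if anything falls off the work surface, if the arm or the gripper's body presses on something with over 40 N, if the wrist force passes 120 N, or if a joint passes its speed limit or range.

## Working session

There is one attempt and no reset: what is moved stays moved. The work goes in short steps, Python scripts to look and compute and a tool call to move; the robot and the scene stay as the last step left them, time stands still between calls to the robot, and variables do not carry over. Pictures are saved under pics/ and viewed, at most 14 in all, crops included, and the job is handed in when it is done.

Besides the shell and the picture viewer there is one more tool, called after ">>>" as name([rows], argument=value, ...), one row to a line, values as JSON. step_arm: Moves the arm, as the interface text tells. Its arguments: {"type":"object","properties":{"motion":{"type":"array"},"hand":{"type":"number"},"squeeze":{"type":"number"}},"required":["motion"]}

```bash
mkdir -p pics; ls; cat > h.py <<'E'
import numpy as np, cv2
from cell import robot
def shot(n,f):
    c=robot.read_camera(n); cv2.imwrite(f,c["pixels"][:,:,::-1]); 
    np.savez(f[:-4]+'.npz',**{k:np.array(v) for k,v in c.items()}); return c
E
python3 - <<'E'
from h import *
for n in("side","top"):
    c=shot(n,f"pics/{n}0.png"); print(n,c["intrinsics"],c["k1"],c["xyz"],c["rotation"])
print(robot.observe())
E
```

```text
pics
side [[461.84949251   0.         291.54711141]
 [  0.         461.84949251 208.06083883]
 [  0.           0.           1.        ]] 0.0412662492745007 [0.77743638 0.94995019 0.69474901] [1.10353846 0.00819283 2.79035035]
top [[475.65775438   0.         263.69765605]
 [  0.         475.65775438 208.56919216]
 [  0.           0.           1.        ]] -0.08843152890129367 [ 0.2233603  -0.08168062  1.54008902] [ 0.14817056  0.01548481 -1.57393969]
{'time': 0.1, 'qpos': array([-1.30600968e+00,  3.42643872e-01,  1.52490975e+00, -3.40526446e-05,
        1.27541619e+00, -1.45976351e-01]), 'qvel': array([ 0.00096766, -0.00123788, -0.0021774 ,  0.00241653,  0.00020895,
       -0.00081607]), 'joint_efforts': array([ 1.43071928e-03, -4.32004452e+01, -2.44694549e+01,  7.18608429e-02,
        5.26282412e-02, -4.81421068e-05]), 'tool_pos': array([ 0.20956962, -0.48098575,  0.24312331]), 'tool_rot': array([-3.14022540e+00, -1.68101531e-04,  4.10772814e-01]), 'contact_force': array([-0.28125326,  0.10934175, -0.47165274]), 'torque': array([-0.01152354,  0.0098374 , -0.04200955]), 'grip_force': 0.0, 'opening': 0.0919899863656191}
```

View pics/side0.png

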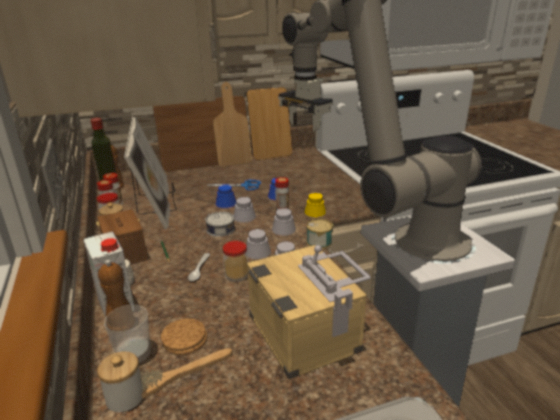

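View pics/top0.png

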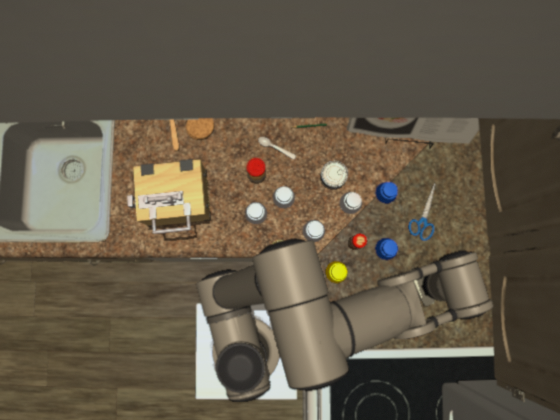

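The top view shows steel beakers at (284,196), (256,212), (315,230) and (352,202), with the box at (170,195). In the side view they are at (244,208), (284,220), (257,243) and (286,252). The blue ones at (387,191) and (388,248) in the top view, and the yellow one at (338,272), are look-alikes. I'll enlarge both views to confirm.

```bash
cat >> h.py <<'E'
from scipy.spatial.transform import Rotation as R
from scipy.optimize import least_squares
class Cam:
    def __init__(s,c):
        s.K=np.array(c["intrinsics"]);s.k=float(c["k1"]);s.t=np.array(c["xyz"]);r=np.array(c["rotation"])
        s.R=r if r.shape==(3,3) else R.from_euler('xyz',r).as_matrix()
    def proj(s,P):
        p=(np.atleast_2d(P)-s.t)@s.R; u=np.c_[p[:,0],-p[:,1]]/-p[:,2:]
        u=u*(1+s.k*(u**2).sum(1,keepdims=True)); return u*s.K[0,0]+s.K[:2,2]
    def at_z(s,uv,z):
        f=lambda q:(s.proj([[q[0],q[1],z]])-uv)[0]
        return least_squares(f,[0.5,0]).x
def load(f): return Cam(np.load(f))
def tri(c1,p1,c2,p2):
    f=lambda q:np.r_[(c1.proj(q)-p1)[0],(c2.proj(q)-p2)[0]]
    r=least_squares(f,[0.5,0,0.05]); return r.x,r.fun
def crop(src,x0,y0,x1,y1,k,f): cv2.imwrite(f,cv2.resize(cv2.imread(src)[y0:y1,x0:x1],None,fx=k,fy=k,interpolation=cv2.INTER_CUBIC))
E
python3 - <<'E'
from h import *
crop("pics/top0.png",120,140,380,290,3,"pics/topc.png")
crop("pics/side0.png",190,170,390,370,3,"pics/sidec.png")
t=load("pics/top0.npz");s=load("pics/side0.npz")
for a,b in [((284,196),(244,203)),]:
    print(tri(t,np.array(a),s,np.array(b)))
A=[(284,196),(256,212),(315,230),(352,202)];B=[(257,236),(286,247),(284,214),(244,203)]
for a in A:
  for b in B:
    x,r=tri(t,np.array(a),s,np.array(b))
    if abs(r).max()<4: print(a,b,x.round(3),r.round(1))
E
```

```text
(array([ 0.49711247, -0.13126935,  0.14560195]), array([ 3.26249153, -9.27311083,  8.69674846,  1.45783774]))
(284, 196) (257, 236) [ 0.489 -0.125  0.049] [ 0.3 -0.9  0.8  0.1]
(256, 212) (286, 247) [ 0.436 -0.036  0.053] [ 0.2 -0.5  0.5  0.1]
(256, 212) (284, 214) [ 0.431 -0.042  0.147] [ 1.4 -3.3  3.   0.4]
(315, 230) (286, 247) [ 0.38  -0.228 -0.068] [-1.1  2.6 -2.6 -0.3]
(315, 230) (284, 214) [ 0.378 -0.221  0.051] [ 0.1 -0.2  0.3  0. ]
(352, 202) (244, 203) [ 0.468 -0.341  0.048] [ 0.3 -0.8  0.8  0.1]
```

View pics/topc.png

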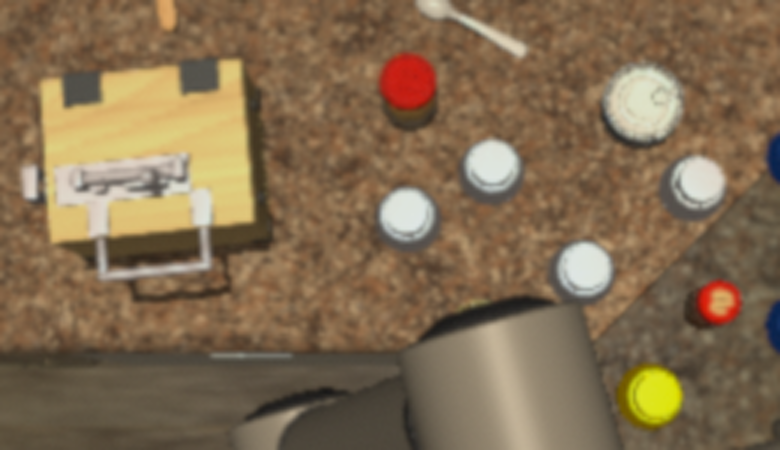

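View pics/sidec.png

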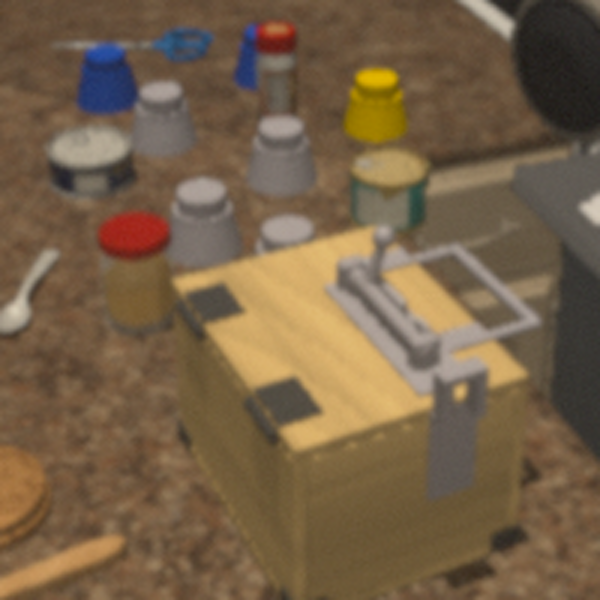

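```bash
python3 - <<'E'
from h import *
t=load("pics/top0.npz");s=load("pics/side0.npz")
T=lambda a:(np.array(a,float)+.5)/3-.5+[120,140]
S=lambda a:(np.array(a,float)+.5)/3-.5+[190,170]
for n,a,b in [("A",(492,166),(203,190)),("B",(408,214),(288,230)),("C",(585,268),(281,129)),("D",(698,182),(163,93)),("honey",(408,82),(134,233)),("tinD",(643,104),(90,148)),("redcap",(719,302),(277,36)),("yellow",(652,395),(377,84)),("tin2?",(478,303),(390,167))]:
    x,r=tri(t,T(a),s,S(b)); print(n,x.round(4),r.round(1), t.at_z(T(a),.06).round(4), s.at_z(S(b),.06).round(4))
# chest
pts={"fr":((241,60),(175,283),(84,-103,144)),"nr":((255,222),(375,228),(-84,-103,144)),"nl":((52,241),(525,375),(-84,103,144)),"fl":((41,80),(297,445),(84,103,144)),
"barR":((207,268),(455,248),(-122,-52,139)),"barL":((101,275),(540,322),(-122,52,139))}
for n,(a,b,_) in pts.items():
    x,r=tri(t,T(a),s,S(b)); print(n,x.round(4),r.round(1))
L=np.array([p[2] for p in pts.values()])/1e3
def W(q): c,d=np.cos(q[2]),np.sin(q[2]); return np.c_[q[0]+c*L[:,0]-d*L[:,1],q[1]+d*L[:,0]+c*L[:,1],L[:,2]]
f=lambda q:np.r_[(t.proj(W(q))-[T(p[0]) for p in pts.values()]).ravel(),(s.proj(W(q))-[S(p[1]) for p in pts.values()]).ravel()]
r=least_squares(f,[.5,.2,0]);print(r.x,r.fun.round(1).reshape(-1,2).tolist())
E
```

```text
A [ 0.489  -0.1233  0.0598] [ 0.2 -0.5  0.4  0.1] [ 0.4874 -0.1227] [ 0.4901 -0.1237]
B [ 0.4381 -0.0344  0.0567] [ 0.1 -0.3  0.2  0. ] [ 0.4368 -0.0342] [ 0.4404 -0.0297]
C [ 0.3801 -0.2192  0.0565] [ 0.1 -0.2  0.3  0. ] [ 0.379  -0.2185] [ 0.3829 -0.2133]
D [ 0.4701 -0.3398  0.0578] [ 0.1 -0.2  0.2  0. ] [ 0.4691 -0.3392] [ 0.4717 -0.3357]
honey [ 0.5744 -0.0354  0.083 ] [ 0.1 -0.4  0.3  0.1] [ 0.5786 -0.0342] [ 0.5674 -0.0729]
tinD [ 0.5604 -0.2874  0.0353] [ 0.1 -0.5  0.5  0.1] [ 0.5533 -0.2835] [ 0.5697 -0.242 ]
redcap [ 0.3393 -0.3501  0.0987] [-0.   0.1 -0.1 -0. ] [ 0.3426 -0.3574] [ 0.3107 -0.4344]
yellow [ 0.2477 -0.2864  0.0539] [ 0.1 -0.2  0.2  0. ] [ 0.2471 -0.2853] [ 0.2533 -0.275 ]
tin2? [ 0.328  -0.0998  0.0659] [-2.2  4.7 -4.7 -0.5] [ 0.343  -0.1068] [ 0.3124 -0.1024]
fr [0.583  0.1326 0.1398] [-0.1  0.2 -0.2 -0. ]
nr [0.4191 0.115  0.1399] [ 0.2 -0.4  0.3  0. ]
nl [0.4002 0.3185 0.1417] [ 0.1 -0.2  0.1  0. ]
fl [0.5628 0.3354 0.1461] [-0.1  0.2 -0.1 -0. ]
barR [0.3738 0.1619 0.1394] [ 0.3 -0.5  0.4  0. ]
barL [0.3637 0.2693 0.1413] [-0.3  0.6 -0.5 -0. ]
[0.49088246 0.22612005 0.09645515] [[0.0, -0.6], [-0.2, 0.1], [-0.8, 0.7], [-0.3, -0.2], [0.0, -0.7], [0.9, 0.4], [-1.0, -1.8], [1.2, -1.5], [2.1, -0.7], [-0.8, 1.6], [0.3, 0.4], [-1.6, 0.2]]
```

```bash
python3 - <<'E'
from h import *
t=load("pics/top0.npz");s=load("pics/side0.npz")
T=lambda a:(np.array(a,float)+.5)/3-.5+[120,140]
S=lambda a:(np.array(a,float)+.5)/3-.5+[190,170]
q=np.array([.4909,.2261,.0965]);c,d=np.cos(q[2]),np.sin(q[2])
W=lambda p:np.array([q[0]+c*p[0]-d*p[1],q[1]+d*p[0]+c*p[1],p[2]])
for y in np.arange(-.06,.07,.02):
    w=W((-.026,y,.198)); print(y,w.round(3),(s.proj(w)[0]-[190,170])*3,(t.proj(w)[0]-[120,140])*3)
crop("pics/side0.png",270,60,340,120,8,"pics/gr.png")
crop("pics/side0.png",290,235,390,310,8,"pics/kn.png")
E
```

```text
-0.06 [0.471 0.164 0.198] [335.17306465 204.08944158] [196.33822683 158.55769264]
-0.039999999999999994 [0.469 0.184 0.198] [348.17842007 217.22923168] [175.73845387 160.67338908]
-0.01999999999999999 [0.467 0.204 0.198] [361.6308189  230.82159686] [155.16753851 162.78885347]
1.3877787807814457e-17 [0.465 0.224 0.198] [375.55437978 244.8910006 ] [134.62783544 164.90384738]
0.020000000000000018 [0.463 0.244 0.198] [389.97503486 259.46374878] [114.12169917 167.01813239]
0.04000000000000002 [0.461 0.263 0.198] [404.92070731 274.56817038] [ 93.65148394 169.13147011]
0.060000000000000026 [0.459 0.283 0.198] [420.42151073 290.2348202 ] [ 73.21954378 171.24362218]
```

View pics/gr.png

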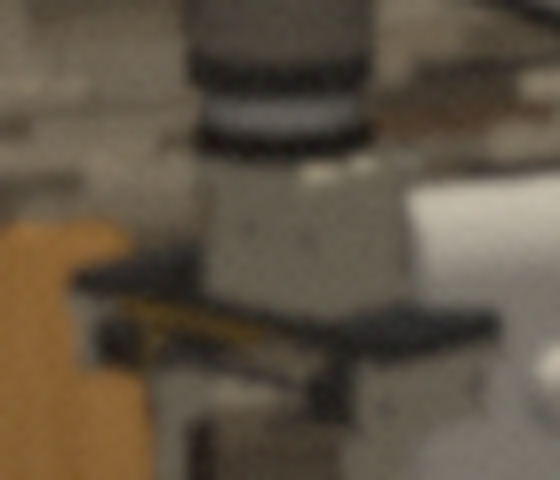

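View pics/kn.png

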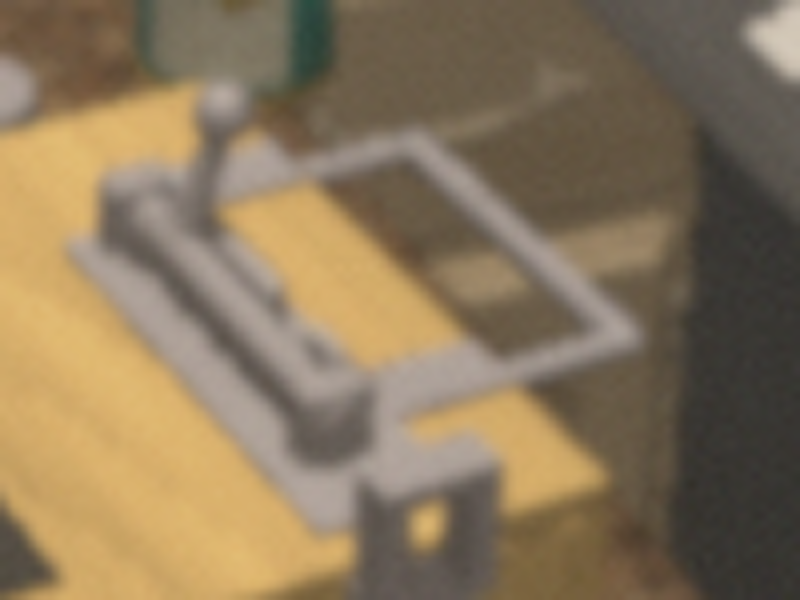

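The gripper body's long side lies along the closing line. The knob is at kn.png (222,103), around chest y ≈ -18 mm, and leans slightly forward. I'll pinch the bar at chest y ≈ +33 mm so the body clears the knob.

```bash
cat >> h.py <<'E'
Q=np.array([.4909,.2261,.0965])
def W(x,y,z=0):
    c,d=np.cos(Q[2]),np.sin(Q[2]); return np.array([Q[0]+c*x-d*y,Q[1]+d*x+c*y,z])
def plan(*wp):
    "wp: (x,y,z,yaw[,n rows]) -> rows of step_arm"
    o=robot.observe(); p0=o["tool_pos"]; Rt=R.from_euler('xyz',o["tool_rot"]).as_matrix(); y0=o["tool_rot"][2]
    p=np.array([*p0,y0]);rows=[]
    for w in wp:
        w=np.array(w,float); t=w[:4].copy(); t[3]=p[3]+(t[3]-p[3]+np.pi)%(2*np.pi)-np.pi if True else 0
        n=int(w[4]) if len(w)>4 else 0
        n=max(n,int(np.ceil(max(np.linalg.norm(t[:3]-p[:3])/.055,abs(t[3]-p[3])/.18))),1)
        for i in range(1,n+1):
            a=p+(t-p)*i/n; v=Rt.T@(a[:3]-p0)/.06
            rows.append([[round(float(k),2) for k in v],round(float(y0-a[3]),2)])
        p=t
    print(len(rows)); print(str(rows).replace(' ',''))
E
python3 - <<'E'
from h import *
plan((.42,-.1,.27,1.1),(.366,.248,.24,1.75))
E
```

```text
15
[[[0.72,-0.55,-0.06],-0.09],[[1.44,-1.11,-0.11],-0.17],[[2.16,-1.66,-0.17],-0.26],[[2.88,-2.21,-0.22],-0.34],[[3.59,-2.76,-0.28],-0.43],[[4.31,-3.32,-0.33],-0.52],[[5.03,-3.87,-0.39],-0.6],[[5.75,-4.42,-0.44],-0.69],[[5.96,-5.23,-0.37],-0.78],[[6.18,-6.04,-0.3],-0.87],[[6.39,-6.85,-0.22],-0.97],[[6.6,-7.67,-0.15],-1.06],[[6.82,-8.48,-0.08],-1.15],[[7.03,-9.29,-0.01],-1.25],[[7.24,-10.1,0.07],-1.34]]
```

>>> step_arm([
  [[0.72, -0.55, -0.06], -0.09],
  [[1.44, -1.11, -0.11], -0.17],
  [[2.16, -1.66, -0.17], -0.26],
  [[2.88, -2.21, -0.22], -0.34],
  [[3.59, -2.76, -0.28], -0.43],
  [[4.31, -3.32, -0.33], -0.52],
  [[5.03, -3.87, -0.39], -0.6],
  [[5.75, -4.42, -0.44], -0.69],
  [[5.96, -5.23, -0.37], -0.78],
  [[6.18, -6.04, -0.3], -0.87],
], hand=140, squeeze=25)

```text
time: 1.35
tool_pos: [0.4045, 0.0007, 0.2613]
tool_rot: [-3.141, 0.0, 1.284]
contact_force: [0.4, -0.2, 0.5]
opening: 0.0413
grip_force: 0.0
```

```bash
python3 - <<'E'
from h import *
plan((.366,.248,.24,1.75),(.366,.248,.24,1.75,3))
E
```

```text
8
[[[0.75,-0.36,0.07],-0.09],[[1.51,-0.71,0.14],-0.19],[[2.26,-1.07,0.21],-0.28],[[3.02,-1.43,0.28],-0.37],[[3.77,-1.78,0.36],-0.47],[[3.77,-1.78,0.36],-0.47],[[3.77,-1.78,0.36],-0.47],[[3.77,-1.78,0.36],-0.47]]
```

>>> step_arm([
  [[0.75, -0.36, 0.07], -0.09],
  [[1.51, -0.71, 0.14], -0.19],
  [[2.26, -1.07, 0.21], -0.28],
  [[3.02, -1.43, 0.28], -0.37],
  [[3.77, -1.78, 0.36], -0.47],
  [[3.77, -1.78, 0.36], -0.47],
  [[3.77, -1.78, 0.36], -0.47],
])

```text
time: 2.22
tool_pos: [0.367, 0.246, 0.2398]
tool_rot: [-3.141, 0.001, 1.751]
contact_force: [0.0, -0.7, 0.0]
opening: 0.0415
grip_force: 0.0
```

```bash
python3 - <<'E'
from h import *
o=robot.observe();print(o["tool_pos"],o["tool_rot"])
plan((.366,.248,.145,1.75,6),(.366,.248,.145,1.75,2))
a=shot("top","pics/t1.png");b=shot("side","pics/s1.png")
A=cv2.resize(a["pixels"][120:280,110:410],None,fx=2.6,fy=2.6)[:,:,::-1]
cv2.imwrite("pics/t1c.png",A)
E
```

```text
[0.3670302  0.24599507 0.23979297] [-3.14078803e+00  7.25554142e-04  1.75093277e+00]
8
[[[0.01,-0.0,0.26],0.0],[[0.01,-0.0,0.53],0.0],[[0.02,-0.0,0.79],0.0],[[0.02,-0.01,1.05],0.0],[[0.03,-0.01,1.32],0.0],[[0.04,-0.01,1.58],0.0],[[0.04,-0.01,1.58],0.0],[[0.04,-0.01,1.58],0.0]]
```

View pics/t1c.png

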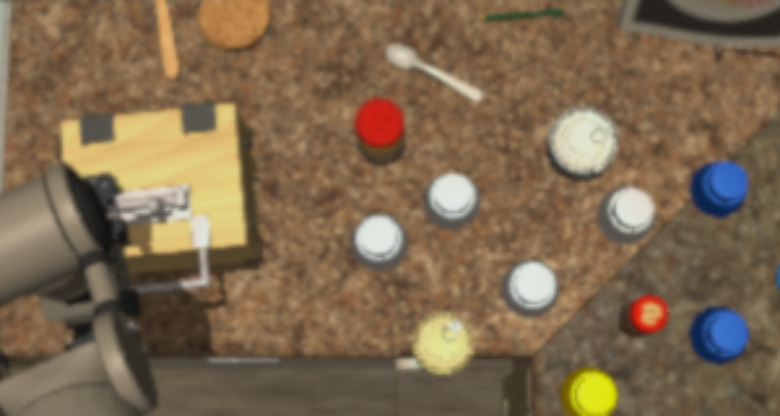

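The hand is over the left part of the bar, and all four steel beakers stand undisturbed. Next I descend, then close.

>>> step_arm([
  [[0.01, 0, 0.26], 0],
  [[0.02, 0, 0.53], 0],
  [[0.02, 0, 0.79], 0],
  [[0.03, 0, 1.05], 0],
  [[0.03, 0, 1.32], 0],
  [[0.03, 0, 1.58], 0],
  [[0.03, 0, 1.58], 0],
])

```text
time: 3.2
tool_pos: [0.3668, 0.2468, 0.1447]
tool_rot: [-3.14, 0.001, 1.748]
contact_force: [0.7, -0.9, -0.5]
opening: 0.0413
grip_force: 0.0
```

>>> step_arm([
  [[0, 0, 0], 0],
  [[0, 0, 0], 0],
  [[0, 0, 0], 0],
  [[0, 0, 0], 0],
  [[0, 0, 0], 0],
  [[0, 0, 0], 0],
], hand=255, squeeze=25)

```text
time: 3.95
tool_pos: [0.367, 0.2481, 0.1455]
tool_rot: [3.141, -0.0, 1.751]
contact_force: [-0.6, -1.9, 4.6]
opening: 0.0091
grip_force: 24.8
```

```bash
cat >> h.py <<'E'
def lidpath(a0,a1,n,yaw,dz,r=.206,h=.005,yb=.033):
    "tool path following the bar between lid angles; dz: TCP above bar centre"
    out=[]
    for a in np.linspace(a0,a1,n+1)[1:]:
        x=.084-(r*np.cos(a)-h*np.sin(a)); z=.134+r*np.sin(a)+h*np.cos(a)
        w=W(x,yb,z+dz); out.append((*w,yaw,1))
    return out
E
python3 - <<'E'
from h import *
o=robot.observe(); p=o["tool_pos"];print(p,o["tool_rot"][2]); c,d=np.cos(Q[2]),np.sin(Q[2])
v=p[:2]-Q[:2]; print("chest",c*v[0]+d*v[1],-d*v[0]+c*v[1])
plan(*lidpath(0,.9,10,1.75,.006))
E
```

```text
[0.36701524 0.24812552 0.14552882] 1.7506023408477471
chest -0.12118621778674661 0.033859384374647306
10
[[[-0.01,0.01,-0.3],0.0],[[-0.02,0.06,-0.6],0.0],[[-0.03,0.13,-0.9],0.0],[[-0.03,0.23,-1.2],0.0],[[-0.04,0.36,-1.48],0.0],[[-0.06,0.52,-1.74],0.0],[[-0.07,0.69,-2.0],0.0],[[-0.09,0.89,-2.23],0.0],[[-0.11,1.11,-2.45],0.0],[[-0.13,1.35,-2.65],0.0]]
```

>>> step_arm([
  [[-0.01, 0.01, -0.3], 0],
  [[-0.02, 0.06, -0.6], 0],
  [[-0.03, 0.13, -0.9], 0],
  [[-0.03, 0.23, -1.2], 0],
  [[-0.04, 0.36, -1.48], 0],
  [[-0.06, 0.52, -1.74], 0],
  [[-0.07, 0.69, -2.0], 0],
  [[-0.09, 0.89, -2.23], 0],
  [[-0.11, 1.11, -2.45], 0],
  [[-0.13, 1.35, -2.65], 0],
])

```text
time: 5.2
tool_pos: [0.4443, 0.2555, 0.3048]
tool_rot: [-3.133, -0.002, 1.752]
contact_force: [-14.8, 2.0, 11.0]
opening: 0.0094
grip_force: 25.2
```

```bash
python3 - <<'E'
from h import *
plan(*lidpath(.87,1.4,10,1.75,.006))
E
```

```text
10
[[[-0.02,0.12,-0.04],0.0],[[-0.04,0.27,-0.15],0.0],[[-0.05,0.42,-0.24],0.0],[[-0.06,0.58,-0.33],0.0],[[-0.08,0.74,-0.41],0.0],[[-0.09,0.91,-0.48],0.0],[[-0.1,1.08,-0.54],0.0],[[-0.12,1.26,-0.59],0.0],[[-0.13,1.43,-0.63],0.0],[[-0.15,1.61,-0.66],0.0]]
```

>>> step_arm([
  [[-0.02, 0.06, -0.1], 0],
  [[-0.04, 0.22, -0.2], 0],
  [[-0.05, 0.38, -0.29], 0],
  [[-0.06, 0.54, -0.38], 0],
  [[-0.08, 0.71, -0.46], 0],
  [[-0.09, 0.88, -0.52], 0],
  [[-0.1, 1.06, -0.58], 0],
  [[-0.12, 1.24, -0.62], 0],
  [[-0.13, 1.41, -0.66], 0],
  [[-0.15, 1.59, -0.69], 0],
])

```text
time: 6.45
tool_pos: [0.5427, 0.2644, 0.3468]
tool_rot: [-3.141, -0.002, 1.752]
contact_force: [-5.8, 5.0, 7.9]
opening: 0.0093
grip_force: 24.9
```

```bash
python3 - <<'E'
from h import *
plan(*lidpath(1.4,1.68,10,1.75,.0075))
E
```

```text
10
[[[-0.01,0.07,0.01],0.0],[[-0.02,0.17,0.0],0.0],[[-0.03,0.26,-0.01],0.0],[[-0.03,0.36,-0.01],0.0],[[-0.04,0.45,-0.01],0.0],[[-0.05,0.55,-0.01],0.0],[[-0.06,0.65,-0.01],0.0],[[-0.07,0.74,-0.0],0.0],[[-0.07,0.84,0.01],0.0],[[-0.08,0.93,0.02],0.0]]
```

>>> step_arm([
  [[-0.01, 0.09, -0.01], 0],
  [[-0.02, 0.18, -0.02], 0],
  [[-0.03, 0.27, -0.02], 0],
  [[-0.03, 0.36, -0.02], 0],
  [[-0.04, 0.45, -0.02], 0],
  [[-0.05, 0.54, -0.02], 0],
  [[-0.06, 0.62, -0.02], 0],
  [[-0.07, 0.7, -0.01], 0],
  [[-0.07, 0.76, 0], 0],
  [[-0.07, 0.8, 0.01], 0],
])

```text
time: 7.7
tool_pos: [0.5913, 0.2692, 0.3468]
tool_rot: [3.139, -0.003, 1.752]
contact_force: [-3.1, 4.1, 9.6]
opening: 0.0091
grip_force: 24.8
```

```bash
python3 - <<'E'
from h import *
s=shot("side","pics/s2.png")
crop("pics/s2.png",190,90,430,330,2.4,"pics/s2c.png")
p=robot.observe();print(p["tool_pos"],p["contact_force"])
for a in(1.55,1.6,1.65): print(lidpath(a,a,1,0,.0065)[0])
E
```

```text
[0.59153372 0.26924382 0.34678739] [-2.45626476  4.652098    8.86042866]
(np.float64(0.5720414859841004), np.float64(0.2671088003015859), np.float64(0.346559429562023), 0, 1)
(np.float64(0.5822913607211353), np.float64(0.26810099498240453), np.float64(0.3462661646150436), 0, 1)
(np.float64(0.5925138368378635), np.float64(0.26909053745858386), np.float64(0.3454585914174736), 0, 1)
```

View pics/s2c.png

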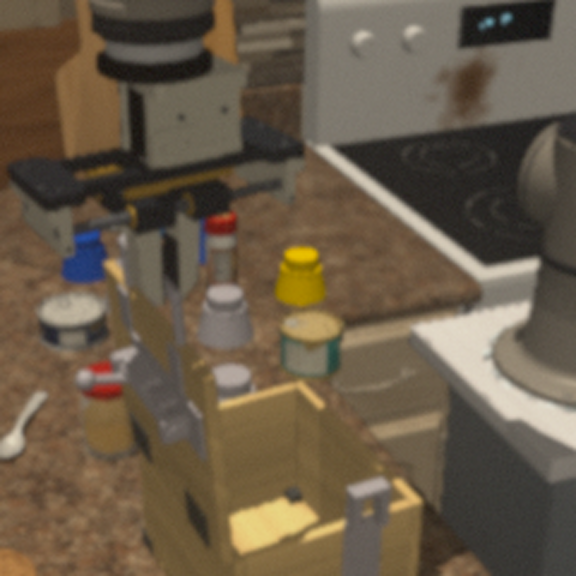

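The lid stands just past upright, at about 1.64 rad from the tool position. I'll nudge it into the stop and watch the force.

>>> step_arm([
  [[0, 0.02, 0], 0],
  [[0, 0.04, 0], 0],
  [[0, 0.05, 0], 0],
  [[0, 0.05, 0], 0],
  [[0, 0.05, 0], 0],
])

```text
time: 8.38
tool_pos: [0.5934, 0.2695, 0.3466]
tool_rot: [3.141, -0.002, 1.752]
contact_force: [-6.0, 4.1, 8.8]
opening: 0.0096
grip_force: 24.8
```

>>> step_arm([
  [[0, 0, 0], 0],
  [[0, 0, 0], 0],
  [[0, 0, 0], 0],
  [[0, 0, -0.2], 0],
  [[0, 0, -0.5], 0],
  [[0, 0, -0.9], 0],
  [[0, 0, -1.2], 0],
  [[0, 0, -1.2], 0],
], hand=140)

```text
time: 9.38
tool_pos: [0.5948, 0.2682, 0.4192]
tool_rot: [3.137, -0.0, 1.751]
contact_force: [0.3, -0.2, -0.3]
opening: 0.0414
grip_force: 0.0
```

```bash
python3 - <<'E'
from h import *
plan((.45,.16,.32,1.2),(.438,-.034,.16,.0965))
E
```

```text
11
[[[-0.34,-0.68,0.41],0.14],[[-0.67,-1.35,0.82],0.28],[[-1.01,-2.03,1.23],0.41],[[-1.34,-2.7,1.64],0.55],[[-1.79,-2.82,2.02],0.71],[[-2.24,-2.93,2.4],0.87],[[-2.69,-3.04,2.78],1.02],[[-3.14,-3.15,3.16],1.18],[[-3.59,-3.27,3.54],1.34],[[-4.04,-3.38,3.92],1.5],[[-4.49,-3.49,4.3],1.65]]
```

>>> step_arm([
  [[-0.34, -0.68, 0.41], 0.14],
  [[-0.67, -1.35, 0.82], 0.28],
  [[-1.01, -2.03, 1.23], 0.41],
  [[-1.34, -2.7, 1.64], 0.55],
  [[-1.79, -2.82, 2.02], 0.71],
  [[-2.24, -2.93, 2.4], 0.87],
  [[-2.69, -3.04, 2.78], 1.02],
  [[-3.14, -3.15, 3.16], 1.18],
  [[-3.59, -3.27, 3.54], 1.34],
  [[-4.04, -3.38, 3.92], 1.5],
], hand=70)

```text
time: 10.62
tool_pos: [0.4376, -0.0075, 0.1808]
tool_rot: [-3.141, 0.0, 0.246]
contact_force: [0.1, -0.4, -0.4]
opening: 0.0663
grip_force: 0.0
```

```bash
cat >> h.py <<'E'
def beakers(tag):
    "steel-foot check: side image positions by template from first side view"
    c=shot("side",f"pics/{tag}.png"); img=c["pixels"]; ref=cv2.imread("pics/side0.png")[:,:,::-1]
    for n,(u,v) in dict(A=(257,236),B=(285,247),C=(283,215),D=(244,204)).items():
        T=ref[v-9:v+8,u-12:u+13]; r=cv2.matchTemplate(np.ascontiguousarray(img[v-45:v+45,u-45:u+45]),np.ascontiguousarray(T),cv2.TM_CCOEFF_NORMED)
        _,m,_,l=cv2.minMaxLoc(r); print(n,round(m,2),(l[0]-33,l[1]-36))
E
python3 - <<'E'
from h import *
beakers("b0")
plan((.438,-.034,.16,.0965),(.438,-.034,.16,.0965,2),(.438,-.034,.071,.0965,6))
E
```

```text
A 0.8 (27, -21)
B 0.63 (-2, -33)
C 0.89 (0, 1)
D 0.5 (-23, 31)
9
[[[-0.06,0.4,0.3],0.14],[[-0.06,0.4,0.3],0.14],[[-0.06,0.4,0.3],0.14],[[-0.06,0.4,0.55],0.14],[[-0.06,0.4,0.8],0.14],[[-0.06,0.4,1.05],0.14],[[-0.06,0.4,1.29],0.14],[[-0.06,0.4,1.54],0.14],[[-0.06,0.4,1.79],0.14]]
```

>>> step_arm([
  [[-0.06, 0.4, 0.3], 0.14],
  [[-0.06, 0.4, 0.3], 0.14],
  [[-0.06, 0.4, 0.3], 0.14],
  [[-0.06, 0.4, 0.55], 0.14],
  [[-0.06, 0.4, 0.8], 0.14],
  [[-0.06, 0.4, 1.05], 0.14],
  [[-0.06, 0.4, 1.29], 0.14],
  [[-0.06, 0.4, 1.54], 0.14],
  [[-0.06, 0.4, 1.79], 0.14],
  [[-0.06, 0.4, 1.79], 0.14],
])

```text
time: 11.92
tool_pos: [0.4404, -0.03, 0.0744]
tool_rot: [-3.141, 0.001, 0.113]
contact_force: [0.2, -1.0, 0.4]
opening: 0.0669
grip_force: 0.0
```

>>> step_arm([
  [[0, 0, 0], 0],
  [[0, 0, 0], 0],
  [[0, 0, 0], 0],
  [[0, 0, 0], 0],
  [[0, 0, 0], 0],
], hand=255, squeeze=20)

```text
time: 12.55
tool_pos: [0.4412, -0.0309, 0.075]
tool_rot: [3.141, -0.001, 0.111]
contact_force: [-0.5, 0.4, 6.1]
opening: 0.0442
grip_force: 20.0
```

```bash
python3 - <<'E'
from h import *
w=W(-.015,-.02,0);print(w)
plan((.438,-.034,.23,.0965),(w[0],w[1],.24,.0965),(w[0],w[1],.24,.0965,2))
E
```

```text
[0.47789679 0.2047478  0.        ]
10
[[[-0.02,0.02,-0.86],0.0],[[-0.04,0.03,-1.72],0.01],[[-0.06,0.05,-2.58],0.01],[[0.16,-0.73,-2.62],0.01],[[0.38,-1.51,-2.65],0.01],[[0.61,-2.28,-2.68],0.01],[[0.83,-3.06,-2.72],0.01],[[1.05,-3.83,-2.75],0.01],[[1.05,-3.83,-2.75],0.01],[[1.05,-3.83,-2.75],0.01]]
```

Only about 3 mm of overlap on the foot, because measured pose lagged the command. I'll regrip 4 mm lower.

>>> step_arm([
  [[0, 0, 0], 0],
  [[0, 0, 0], 0],
  [[0, 0.03, 0.04], 0],
  [[0, 0.03, 0.08], 0],
  [[0, 0.03, 0.08], 0],
  [[0, 0.03, 0.08], 0],
], hand=90)

```text
time: 13.3
tool_pos: [0.4409, -0.0326, 0.0696]
tool_rot: [3.142, 0.0, 0.111]
contact_force: [-0.3, 0.8, 0.2]
opening: 0.0592
grip_force: 0.0
```

>>> step_arm([
  [[0, 0, 0], 0],
  [[0, 0, 0], 0],
  [[0, 0, 0], 0],
  [[0, 0, 0], 0],
  [[0, 0, 0], 0],
], hand=255)

```text
time: 13.92
tool_pos: [0.441, -0.0326, 0.0698]
tool_rot: [3.141, -0.0, 0.111]
contact_force: [0.6, 0.6, 0.9]
opening: 0.0452
grip_force: 20.0
```

```bash
python3 - <<'E'
from h import *
w=W(-.015,-.02,0)
plan((.44,-.032,.23,.0965),(w[0],w[1],.24,.0965),(w[0],w[1],.24,.0965,2))
E
```

```text
10
[[[-0.01,-0.0,-0.89],0.0],[[-0.01,-0.01,-1.78],0.01],[[-0.02,-0.01,-2.67],0.01],[[0.2,-0.78,-2.7],0.01],[[0.41,-1.55,-2.74],0.01],[[0.62,-2.32,-2.77],0.01],[[0.84,-3.09,-2.8],0.01],[[1.05,-3.86,-2.84],0.01],[[1.05,-3.86,-2.84],0.01],[[1.05,-3.86,-2.84],0.01]]
```

>>> step_arm([
  [[0, 0, -0.7], 0],
  [[0, 0, -1.6], 0],
  [[-0.02, 0, -2.6], 0.01],
  [[0.2, -0.78, -2.75], 0.01],
  [[0.41, -1.55, -2.8], 0.01],
  [[0.62, -2.32, -2.84], 0.01],
  [[0.84, -3.09, -2.84], 0.01],
  [[1.05, -3.86, -2.84], 0.01],
  [[1.05, -3.86, -2.84], 0.01],
  [[1.05, -3.86, -2.84], 0.01],
])

```text
time: 15.18
tool_pos: [0.4776, 0.2041, 0.2397]
tool_rot: [3.141, 0.001, 0.101]
contact_force: [0.1, -0.6, -1.1]
opening: 0.0449
grip_force: 20.0
```

```bash
python3 - <<'E'
from h import *
w=W(-.015,-.02,0)
plan((w[0],w[1],.096,.0965,8),(w[0],w[1],.094,.0965,2))
E
```

```text
10
[[[0.0,-0.0,0.3],0.0],[[0.0,-0.0,0.6],0.0],[[0.0,-0.0,0.9],0.0],[[0.0,-0.01,1.2],0.0],[[0.01,-0.01,1.5],0.0],[[0.01,-0.01,1.8],0.0],[[0.01,-0.01,2.09],0.0],[[0.01,-0.01,2.39],0.0],[[0.01,-0.01,2.41],0.0],[[0.01,-0.01,2.43],0.0]]
```

>>> step_arm([
  [[0, 0, 0.3], 0],
  [[0, 0, 0.6], 0],
  [[0, 0, 0.9], 0],
  [[0, 0, 1.2], 0],
  [[0, 0, 1.5], 0],
  [[0, 0, 1.8], 0],
  [[0, 0, 2.1], 0],
  [[0, 0, 2.3], 0],
  [[0, 0, 2.41], 0],
  [[0, 0, 2.43], 0],
])

```text
time: 16.42
tool_pos: [0.478, 0.2042, 0.0942]
tool_rot: [3.141, 0.0, 0.1]
contact_force: [-0.8, -0.5, -0.6]
opening: 0.045
grip_force: 20.0
```

>>> step_arm([
  [[0, 0, 0], 0],
  [[0, 0, 0], 0],
  [[0, 0, 0], 0],
])

```text
time: 16.8
tool_pos: [0.4781, 0.2046, 0.0946]
tool_rot: [3.142, -0.001, 0.101]
contact_force: [1.2, 0.2, -1.8]
opening: 0.0451
grip_force: 20.0
```

>>> step_arm([
  [[0, 0, 0.02], 0],
  [[0, 0, 0.04], 0],
  [[0, 0, 0.04], 0],
])

```text
time: 17.18
tool_pos: [0.4779, 0.2045, 0.0917]
tool_rot: [3.141, 0.0, 0.101]
contact_force: [-0.4, -0.7, 0.2]
opening: 0.0449
grip_force: 20.0
```

>>> step_arm([
  [[0, 0, 0], 0],
  [[0, 0, 0], 0],
  [[0, 0, 0], 0],
  [[0, 0, -0.5], 0],
  [[0, 0, -1.3], 0],
  [[0, 0, -2.1], 0],
  [[0, 0, -2.6], 0],
  [[0, 0, -2.6], 0],
], hand=70)

```text
time: 18.18
tool_pos: [0.4791, 0.2048, 0.2504]
tool_rot: [-3.141, -0.006, 0.101]
contact_force: [0.4, 0.3, -0.3]
opening: 0.0667
grip_force: 0.0
```

```bash
python3 - <<'E'
from h import *
plan((.47,-.02,.2,.0965),(.47,-.02,.2,.0965,2))
E
```

```text
7
[[[-0.11,0.74,0.17],0.0],[[-0.21,1.49,0.33],0.0],[[-0.32,2.23,0.5],0.0],[[-0.43,2.97,0.67],0.0],[[-0.53,3.71,0.83],0.0],[[-0.53,3.71,0.83],0.0],[[-0.53,3.71,0.83],0.0]]
```

>>> step_arm([
  [[-0.11, 0.74, 0.17], 0],
  [[-0.21, 1.49, 0.33], 0],
  [[-0.32, 2.23, 0.5], 0],
  [[-0.43, 2.97, 0.67], 0],
  [[-0.53, 3.71, 0.83], 0],
  [[-0.53, 3.71, 0.83], 0],
])

```text
time: 18.92
tool_pos: [0.4676, -0.0223, 0.1962]
tool_rot: [-3.141, 0.004, 0.097]
contact_force: [-0.1, 0.6, 0.2]
opening: 0.0664
grip_force: 0.0
```

```bash
python3 - <<'E'
from h import *
a=shot("top","pics/t3.png");crop("pics/t3.png",120,110,400,290,2.7,"pics/t3c.png")
E
```

```text
(no output)
```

View pics/t3c.png

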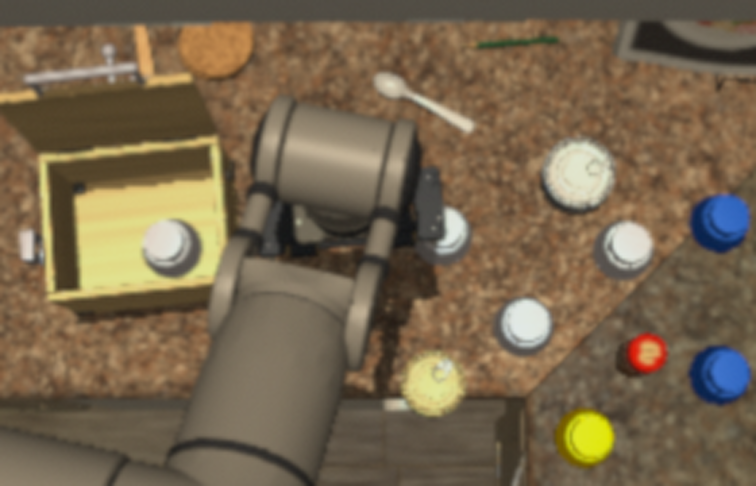

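The lid is open and the first beaker stands in the box at crop (166,242). A is at (445,233), C at (525,323) and D at (625,245), all unmoved.

```bash
python3 - <<'E'
from h import *
t=load("pics/t3.npz")
C=lambda a:(np.array(a,float)+.5)/2.7-.5+[120,110]
print(t.at_z(C((166,240)),.069),[t.at_z(C(p),.06).round(4) for p in((525,322),(625,243))])
print("box inner corners",[t.at_z(C(p),.134).round(3) for p in((48,162),(216,140),(226,282),(56,296))],[W(*p).round(3) for p in((.075,.094),(.075,-.094),(-.075,-.094),(-.075,.094))])
plan((.489,-.1235,.13,.0965),(.489,-.1235,.13,.0965,2),(.489,-.1235,.066,.0965,5),(.489,-.1235,.066,.0965,2))
E
```

```text
[0.47633663 0.20067524] [array([ 0.3791, -0.2169]), array([ 0.4712, -0.3356])]
box inner corners [array([0.556, 0.325]), array([0.579, 0.134]), array([0.417, 0.12 ]), array([0.403, 0.311])] [array([0.556, 0.327, 0.   ]), array([0.575, 0.14 , 0.   ]), array([0.425, 0.125, 0.   ]), array([0.407, 0.312, 0.   ])]
12
[[[0.06,0.58,0.37],0.0],[[0.12,1.16,0.74],0.0],[[0.19,1.74,1.11],0.0],[[0.19,1.74,1.11],0.0],[[0.19,1.74,1.11],0.0],[[0.19,1.74,1.32],0.0],[[0.19,1.74,1.54],0.0],[[0.19,1.74,1.75],0.0],[[0.19,1.74,1.96],0.0],[[0.19,1.74,2.18],0.0],[[0.19,1.74,2.18],0.0],[[0.19,1.74,2.18],0.0]]
```

>>> step_arm([
  [[0.06, 0.58, 0.37], 0],
  [[0.12, 1.16, 0.74], 0],
  [[0.19, 1.74, 1.11], 0],
  [[0.19, 1.74, 1.11], 0],
  [[0.19, 1.74, 1.32], 0],
  [[0.19, 1.74, 1.54], 0],
  [[0.19, 1.74, 1.75], 0],
  [[0.19, 1.74, 1.96], 0],
  [[0.19, 1.74, 2.13], 0],
  [[0.19, 1.74, 2.13], 0],
])

```text
time: 20.23
tool_pos: [0.4901, -0.1227, 0.0694]
tool_rot: [-3.141, 0.002, 0.101]
contact_force: [-0.6, 0.5, -0.4]
opening: 0.067
grip_force: 0.0
```

>>> step_arm([
  [[0, 0, 0], 0],
  [[0, 0, 0.03], 0],
  [[0, 0, 0.03], 0],
])

```text
time: 20.6
tool_pos: [0.4906, -0.1229, 0.0687]
tool_rot: [3.141, -0.0, 0.101]
contact_force: [-0.7, 0.6, 0.9]
opening: 0.0666
grip_force: 0.0
```

>>> step_arm([
  [[0, 0, 0], 0],
  [[0, 0, 0], 0],
  [[0, 0, 0], 0],
  [[0, 0, 0], 0],
  [[0, 0, 0], 0],
], hand=255)

```text
time: 21.22
tool_pos: [0.4906, -0.1229, 0.0686]
tool_rot: [3.141, -0.0, 0.101]
contact_force: [-0.5, -0.9, 0.7]
opening: 0.0452
grip_force: 20.0
```

```bash
python3 - <<'E'
from h import *
plan((.489,-.123,.23,.0965),(.478,.2045,.24,.0965),(.478,.2045,.24,.0965,2))
E
```

```text
11
[[[-0.01,-0.0,-0.9],0.0],[[-0.02,-0.0,-1.79],0.0],[[-0.03,-0.0,-2.69],0.0],[[0.03,-0.91,-2.72],0.0],[[0.1,-1.82,-2.75],0.0],[[0.16,-2.72,-2.77],0.0],[[0.22,-3.63,-2.8],0.0],[[0.28,-4.54,-2.83],0.0],[[0.34,-5.45,-2.86],0.0],[[0.34,-5.45,-2.86],0.0],[[0.34,-5.45,-2.86],0.0]]
```

>>> step_arm([
  [[0, 0, -0.8], 0],
  [[-0.01, 0, -1.7], 0],
  [[-0.03, 0, -2.6], 0],
  [[0.03, -0.91, -2.7], 0],
  [[0.1, -1.82, -2.75], 0],
  [[0.16, -2.72, -2.77], 0],
  [[0.22, -3.63, -2.8], 0],
  [[0.28, -4.54, -2.83], 0],
  [[0.34, -5.45, -2.86], 0],
  [[0.34, -5.45, -2.86], 0],
])

```text
time: 22.48
tool_pos: [0.4771, 0.2078, 0.2398]
tool_rot: [-3.141, 0.0, 0.106]
contact_force: [0.1, -0.3, -0.4]
opening: 0.0448
grip_force: 20.0
```

>>> step_arm([
  [[0, 0, 0], 0],
  [[0, 0, 0], 0],
])

```text
time: 22.72
tool_pos: [0.4781, 0.2033, 0.24]
tool_rot: [3.141, 0.0, 0.099]
contact_force: [0.9, -0.4, 0.3]
opening: 0.0453
grip_force: 20.0
```

```bash
python3 - <<'E'
from h import *
plan((.478,.2045,.105,.0965,8),(.478,.2045,.099,.0965,2))
E
```

```text
10
[[[0.0,-0.0,0.28],0.0],[[0.0,-0.01,0.56],0.0],[[0.0,-0.01,0.84],0.0],[[0.0,-0.01,1.12],0.0],[[0.0,-0.01,1.41],0.0],[[0.0,-0.02,1.69],0.0],[[0.0,-0.02,1.97],0.0],[[0.0,-0.02,2.25],0.0],[[0.0,-0.02,2.3],0.0],[[0.0,-0.02,2.35],0.0]]
```

>>> step_arm([
  [[0, 0, 0.28], 0],
  [[0, -0.01, 0.56], 0],
  [[0, -0.01, 0.84], 0],
  [[0, -0.01, 1.12], 0],
  [[0, -0.01, 1.41], 0],
  [[0, -0.02, 1.69], 0],
  [[0, -0.02, 1.97], 0],
  [[0, -0.02, 2.2], 0],
  [[0, -0.02, 2.28], 0],
  [[0, -0.02, 2.35], 0],
])

```text
time: 23.98
tool_pos: [0.4781, 0.2053, 0.0992]
tool_rot: [3.141, -0.0, 0.1]
contact_force: [-0.8, -2.2, 2.1]
opening: 0.0449
grip_force: 20.0
```

>>> step_arm([
  [[0, 0, 0], 0],
  [[0, 0, 0], 0],
  [[0, 0, 0], 0],
])

```text
time: 24.35
tool_pos: [0.478, 0.2059, 0.0994]
tool_rot: [-3.142, -0.001, 0.101]
contact_force: [0.2, 0.2, 0.1]
opening: 0.045
grip_force: 20.0
```

No contact trouble, so I'll release and rise.

>>> step_arm([
  [[0, 0, 0], 0],
  [[0, 0, 0], 0],
  [[0, 0, 0], 0],
  [[0, 0, -0.5], 0],
  [[0, 0, -1.3], 0],
  [[0, 0, -2.1], 0],
  [[0, 0, -2.3], 0],
  [[0, 0, -2.3], 0],
], hand=70)

```text
time: 25.35
tool_pos: [0.4779, 0.2058, 0.2373]
tool_rot: [-3.141, -0.001, 0.101]
contact_force: [-0.1, -0.2, 0.1]
opening: 0.0667
grip_force: 0.0
```

```bash
python3 - <<'E'
from h import *
plan((.39,-.218,.2,.0965),(.381,-.218,.15,.0965,2))
E
```

```text
10
[[[-0.27,0.86,0.08],0.0],[[-0.54,1.72,0.15],0.0],[[-0.81,2.58,0.23],0.0],[[-1.08,3.44,0.31],0.0],[[-1.36,4.3,0.39],0.0],[[-1.63,5.16,0.46],0.0],[[-1.9,6.02,0.54],0.0],[[-2.17,6.88,0.62],0.0],[[-2.24,6.87,1.04],0.0],[[-2.32,6.86,1.45],0.0]]
```

>>> step_arm([
  [[-0.27, 0.86, 0.08], 0],
  [[-0.54, 1.72, 0.15], 0],
  [[-0.81, 2.58, 0.23], 0],
  [[-1.08, 3.44, 0.31], 0],
  [[-1.36, 4.3, 0.39], 0],
  [[-1.63, 5.16, 0.46], 0],
  [[-1.9, 6.02, 0.54], 0],
  [[-2.17, 6.88, 0.62], 0],
  [[-2.24, 6.87, 1.04], 0],
  [[-2.32, 6.86, 1.3], 0],
])

```text
time: 26.6
tool_pos: [0.379, -0.2176, 0.1563]
tool_rot: [-3.138, 0.003, 0.099]
contact_force: [0.3, -0.3, 0.8]
opening: 0.0664
grip_force: 0.0
```

>>> step_arm([
  [[0, 0, 0], 0],
  [[0, 0, 0], 0],
])

```text
time: 26.85
tool_pos: [0.3809, -0.2176, 0.1589]
tool_rot: [-3.141, 0.0, 0.101]
contact_force: [-0.6, 0.5, -0.5]
opening: 0.0668
grip_force: 0.0
```

```bash
python3 - <<'E'
from h import *
a=shot("top","pics/t4.png");b=shot("side","pics/s4.png")
A=cv2.resize(a["pixels"][130:280,130:410],None,fx=2.8,fy=2.8,interpolation=2)[:,:,::-1]
cv2.imwrite("pics/t4c.png",A)
plan((.381,-.218,.064,.0965,7),(.381,-.218,.064,.0965,2))
E
```

```text
9
[[[-0.0,0.0,0.23],0.0],[[-0.0,0.0,0.45],0.0],[[-0.0,0.0,0.68],0.0],[[-0.0,0.0,0.91],0.0],[[-0.0,0.0,1.14],0.0],[[-0.0,0.0,1.36],0.0],[[-0.0,0.0,1.59],0.0],[[-0.0,0.0,1.59],0.0],[[-0.0,0.0,1.59],0.0]]
```

View pics/t4c.png

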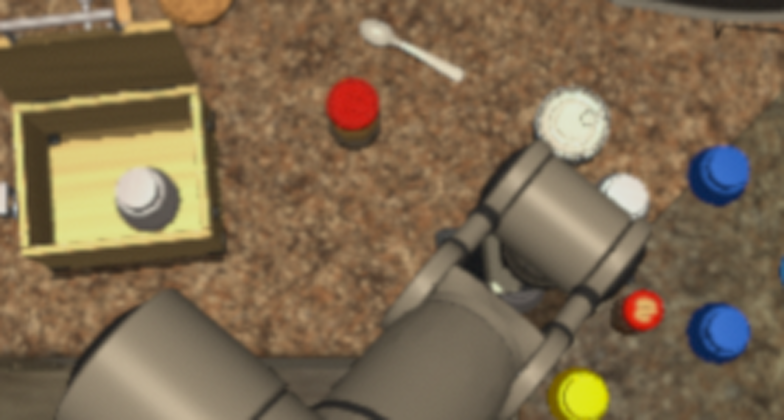

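The box holds two nested beakers at (140,192), and D at (625,195) is still in place. Next I grasp C.

>>> step_arm([
  [[0, 0, 0.23], 0],
  [[0, 0, 0.45], 0],
  [[0, 0, 0.68], 0],
  [[0, 0, 0.91], 0],
  [[0, 0, 1.14], 0],
  [[0, 0, 1.36], 0],
  [[0, 0, 1.53], 0],
  [[0, 0, 1.56], 0],
  [[0, 0, 1.56], 0],
])

```text
time: 28.08
tool_pos: [0.3809, -0.2179, 0.0656]
tool_rot: [3.141, -0.0, 0.101]
contact_force: [-0.7, -0.2, -0.0]
opening: 0.0667
grip_force: 0.0
```

>>> step_arm([
  [[0, 0, 0], 0],
  [[0, 0, 0], 0],
  [[0, 0, 0], 0],
  [[0, 0, 0], 0],
  [[0, 0, 0], 0],
], hand=255)

```text
time: 28.7
tool_pos: [0.381, -0.218, 0.0658]
tool_rot: [3.141, -0.001, 0.101]
contact_force: [0.1, -0.3, 3.4]
opening: 0.0456
grip_force: 20.0
```

```bash
python3 - <<'E'
from h import *
plan((.381,-.217,.25,.0965),(.478,.205,.25,.0965))
E
```

```text
12
[[[0.0,-0.0,-0.77],0.0],[[0.0,-0.01,-1.54],0.0],[[0.0,-0.01,-2.3],0.0],[[0.0,-0.01,-3.07],0.0],[[0.29,-0.87,-3.07],0.0],[[0.58,-1.72,-3.07],0.0],[[0.87,-2.58,-3.07],0.0],[[1.16,-3.43,-3.07],0.0],[[1.45,-4.29,-3.07],0.0],[[1.74,-5.14,-3.07],0.0],[[2.03,-5.99,-3.07],0.0],[[2.32,-6.85,-3.07],0.0]]
```

>>> step_arm([
  [[0, 0, -0.7], 0],
  [[0, 0, -1.5], 0],
  [[0, 0, -2.4], 0],
  [[0.2, -0.6, -3.0], 0],
  [[0.49, -1.45, -3.07], 0],
  [[0.78, -2.3, -3.07], 0],
  [[1.07, -3.15, -3.07], 0],
  [[1.36, -4.0, -3.07], 0],
  [[1.65, -4.85, -3.07], 0],
  [[1.94, -5.7, -3.07], 0],
])

```text
time: 29.95
tool_pos: [0.4619, 0.136, 0.2493]
tool_rot: [3.141, 0.001, 0.101]
contact_force: [1.8, 0.0, -0.2]
opening: 0.0454
grip_force: 20.0
```

>>> step_arm([
  [[0.2, -0.6, 0], 0],
  [[0.38, -1.15, 0], 0],
  [[0.38, -1.15, 0], 0],
  [[0.38, -1.15, 0], 0],
  [[0.38, -1.15, 0], 0],
])

```text
time: 30.58
tool_pos: [0.4777, 0.2042, 0.2496]
tool_rot: [3.141, 0.0, 0.1]
contact_force: [0.0, -0.7, -1.1]
opening: 0.0452
grip_force: 20.0
```

```bash
python3 - <<'E'
from h import *
plan((.478,.205,.125,.0965,7),(.478,.205,.117,.0965,3))
E
```

```text
10
[[[0.0,-0.0,0.3],0.0],[[0.0,-0.0,0.59],0.0],[[0.0,-0.01,0.89],0.0],[[0.0,-0.01,1.19],0.0],[[0.01,-0.01,1.48],0.0],[[0.01,-0.01,1.78],0.0],[[0.01,-0.01,2.08],0.0],[[0.01,-0.01,2.12],0.0],[[0.01,-0.01,2.17],0.0],[[0.01,-0.01,2.21],0.0]]
```

>>> step_arm([
  [[0, -0.01, 0.3], 0],
  [[0, -0.01, 0.59], 0],
  [[0, -0.01, 0.89], 0],
  [[0, -0.01, 1.19], 0],
  [[0, -0.01, 1.48], 0],
  [[0, -0.01, 1.78], 0],
  [[0, -0.01, 2.05], 0],
  [[0, -0.01, 2.14], 0],
  [[0, -0.01, 2.21], 0],
  [[0, -0.01, 2.21], 0],
])

```text
time: 31.82
tool_pos: [0.4781, 0.2056, 0.1174]
tool_rot: [3.142, -0.001, 0.1]
contact_force: [-0.2, 0.8, -1.1]
opening: 0.0453
grip_force: 20.0
```

>>> step_arm([
  [[0, 0, 0], 0],
  [[0, 0, 0], 0],
  [[0, 0, 0], 0],
])

```text
time: 32.2
tool_pos: [0.478, 0.2058, 0.1173]
tool_rot: [3.142, -0.0, 0.101]
contact_force: [0.7, 0.9, -0.3]
opening: 0.0451
grip_force: 20.0
```

>>> step_arm([
  [[0, 0, 0], 0],
  [[0, 0, 0], 0],
  [[0, 0, 0], 0],
  [[0, 0, -0.5], 0],
  [[0, 0, -1.3], 0],
  [[0, 0, -2.0], 0],
  [[0, 0, -2.0], 0],
  [[0, 0, -2.0], 0],
], hand=70)

```text
time: 33.2
tool_pos: [0.4774, 0.2056, 0.2365]
tool_rot: [3.141, 0.001, 0.101]
contact_force: [-1.0, -0.0, -1.1]
opening: 0.0669
grip_force: 0.0
```

```bash
python3 - <<'E'
from h import *
plan((.47,-.15,.22,.0965),(.472,-.24,.2,.0965))
E
```

```text
9
[[[-0.1,0.84,0.04],0.0],[[-0.21,1.68,0.08],0.0],[[-0.31,2.52,0.12],0.0],[[-0.41,3.36,0.16],0.0],[[-0.51,4.2,0.2],0.0],[[-0.62,5.04,0.24],0.0],[[-0.72,5.88,0.28],0.0],[[-0.78,6.63,0.44],0.0],[[-0.84,7.38,0.61],0.0]]
```

>>> step_arm([
  [[-0.1, 0.84, 0.04], 0],
  [[-0.21, 1.68, 0.08], 0],
  [[-0.31, 2.52, 0.12], 0],
  [[-0.41, 3.36, 0.16], 0],
  [[-0.51, 4.2, 0.2], 0],
  [[-0.62, 5.04, 0.24], 0],
  [[-0.72, 5.88, 0.28], 0],
  [[-0.78, 6.3, 0.44], 0],
  [[-0.8, 6.5, 0.61], 0],
  [[-0.8, 6.5, 0.61], 0],
])

```text
time: 34.45
tool_pos: [0.4685, -0.1867, 0.1988]
tool_rot: [-3.139, 0.003, 0.1]
contact_force: [0.0, -0.3, -0.9]
opening: 0.0664
grip_force: 0.0
```

```bash
python3 - <<'E'
from h import *
a=shot("top","pics/t5.png");b=shot("side","pics/s5.png")
A=cv2.resize(a["pixels"][140:260,125:265],None,fx=3,fy=3,interpolation=2)[:,:,::-1]
B=cv2.resize(a["pixels"][160:280,270:410],None,fx=2.7,fy=3,interpolation=2)[:,:,::-1]
cv2.imwrite("pics/t5c.png",np.hstack([A,B]))
E
```

```text
(no output)
```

View pics/t5c.png

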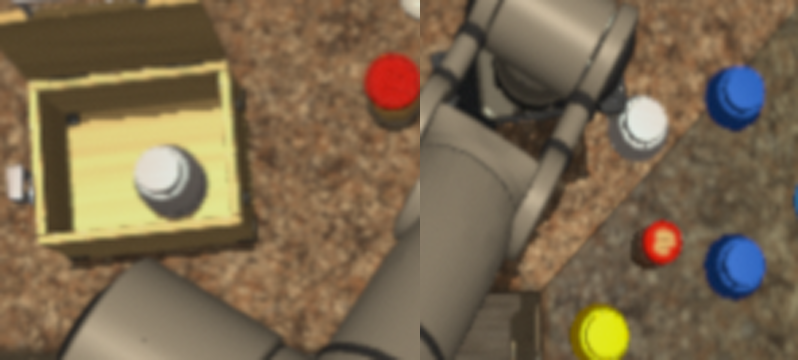

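Three are nested in the box at (162,172), and D at (645,122) is unmoved. Next I grasp D.

```bash
python3 - <<'E'
from h import *
t=load("pics/t5.npz"); print(t.at_z(np.array([178.6,196.8]),.109),robot.observe()["tool_pos"])
plan((.470,-.3385,.13,.0965),(.470,-.3385,.13,.0965,2),(.470,-.3385,.066,.0965,5))
E
```

```text
[0.47503692 0.20107532] [ 0.46925761 -0.18607695  0.20013778]
11
[[[-0.06,0.63,0.29],0.0],[[-0.12,1.26,0.58],0.0],[[-0.18,1.9,0.88],0.0],[[-0.24,2.53,1.17],0.01],[[-0.24,2.53,1.17],0.01],[[-0.24,2.53,1.17],0.01],[[-0.24,2.53,1.38],0.01],[[-0.24,2.53,1.59],0.01],[[-0.24,2.53,1.81],0.01],[[-0.24,2.53,2.02],0.01],[[-0.24,2.53,2.23],0.01]]
```

>>> step_arm([
  [[-0.06, 0.63, 0.29], 0],
  [[-0.12, 1.26, 0.58], 0],
  [[-0.18, 1.9, 0.88], 0],
  [[-0.24, 2.52, 1.17], 0],
  [[-0.24, 2.52, 1.17], 0],
  [[-0.24, 2.52, 1.38], 0],
  [[-0.24, 2.52, 1.59], 0],
  [[-0.24, 2.52, 1.81], 0],
  [[-0.24, 2.52, 2.02], 0],
  [[-0.24, 2.52, 2.2], 0],
])

```text
time: 35.8
tool_pos: [0.4701, -0.3387, 0.0675]
tool_rot: [-3.141, 0.0, 0.101]
contact_force: [0.2, 0.3, -0.1]
opening: 0.0666
grip_force: 0.0
```

>>> step_arm([
  [[0, 0, 0.02], 0],
  [[0, 0, 0.02], 0],
  [[0, 0, 0.02], 0],
])

```text
time: 36.17
tool_pos: [0.4704, -0.3393, 0.0678]
tool_rot: [3.141, -0.001, 0.101]
contact_force: [0.8, 0.9, 1.1]
opening: 0.0668
grip_force: 0.0
```

>>> step_arm([
  [[0, 0, 0], 0],
  [[0, 0, 0], 0],
  [[0, 0, 0], 0],
  [[0, 0, 0], 0],
  [[0, 0, 0], 0],
], hand=255)

```text
time: 36.8
tool_pos: [0.4704, -0.3392, 0.0676]
tool_rot: [3.141, -0.0, 0.101]
contact_force: [-0.7, -0.5, 1.2]
opening: 0.0454
grip_force: 20.0
```

```bash
python3 - <<'E'
from h import *
plan((.472,-.338,.26,.0965),(.478,.205,.26,.0965))
E
```

```text
14
[[[0.01,-0.0,-0.8],0.0],[[0.02,-0.01,-1.6],0.0],[[0.02,-0.01,-2.41],0.0],[[0.03,-0.02,-3.21],0.0],[[0.13,-0.91,-3.21],0.0],[[0.23,-1.81,-3.21],0.0],[[0.33,-2.71,-3.21],0.0],[[0.43,-3.61,-3.21],0.0],[[0.54,-4.51,-3.21],0.0],[[0.64,-5.41,-3.21],0.0],[[0.74,-6.31,-3.21],0.0],[[0.84,-7.21,-3.21],0.0],[[0.94,-8.11,-3.21],0.0],[[1.04,-9.01,-3.21],0.0]]
```

>>> step_arm([
  [[0, 0, -0.7], 0],
  [[0.02, 0, -1.5], 0],
  [[0.02, 0, -2.4], 0],
  [[0.05, -0.5, -3.1], 0],
  [[0.15, -1.3, -3.2], 0],
  [[0.25, -2.2, -3.2], 0],
  [[0.35, -3.1, -3.2], 0],
  [[0.45, -4.0, -3.2], 0],
  [[0.55, -4.9, -3.2], 0],
  [[0.65, -5.8, -3.2], 0],
])

```text
time: 38.05
tool_pos: [0.4734, 0.013, 0.259]
tool_rot: [-3.141, 0.001, 0.101]
contact_force: [0.7, 0.4, -1.6]
opening: 0.0454
grip_force: 20.0
```

>>> step_arm([
  [[0.1, -0.9, 0], 0],
  [[0.2, -1.8, 0], 0],
  [[0.3, -2.7, 0], 0],
  [[0.38, -3.21, 0], 0],
  [[0.38, -3.21, 0], 0],
  [[0.38, -3.21, 0], 0],
  [[0.38, -3.21, 0], 0],
])

```text
time: 38.92
tool_pos: [0.4773, 0.204, 0.2592]
tool_rot: [3.141, 0.0, 0.099]
contact_force: [-0.9, -0.7, -1.1]
opening: 0.0448
grip_force: 20.0
```

```bash
python3 - <<'E'
from h import *
plan((.478,.205,.147,.0965,7),(.478,.205,.139,.0965,3))
E
```

```text
10
[[[0.0,-0.0,0.27],0.0],[[0.0,-0.0,0.53],0.0],[[0.01,-0.01,0.8],0.0],[[0.01,-0.01,1.07],0.0],[[0.01,-0.01,1.34],0.0],[[0.01,-0.01,1.6],0.0],[[0.01,-0.02,1.87],0.0],[[0.01,-0.02,1.91],0.0],[[0.01,-0.02,1.96],0.0],[[0.01,-0.02,2.0],0.0]]
```

>>> step_arm([
  [[0, -0.01, 0.27], 0],
  [[0, -0.01, 0.53], 0],
  [[0.01, -0.01, 0.8], 0],
  [[0.01, -0.01, 1.07], 0],
  [[0.01, -0.01, 1.34], 0],
  [[0.01, -0.01, 1.6], 0],
  [[0.01, -0.02, 1.87], 0],
  [[0.01, -0.02, 1.93], 0],
  [[0.01, -0.02, 2.0], 0],
  [[0.01, -0.02, 2.0], 0],
])

```text
time: 40.17
tool_pos: [0.4778, 0.2061, 0.1395]
tool_rot: [3.141, 0.0, 0.1]
contact_force: [-0.6, 0.1, -0.4]
opening: 0.0447
grip_force: 20.0
```

>>> step_arm([
  [[0, 0, 0], 0],
  [[0, 0, 0], 0],
  [[0, 0, 0], 0],
])

```text
time: 40.55
tool_pos: [0.4778, 0.2063, 0.1394]
tool_rot: [3.141, -0.0, 0.101]
contact_force: [-0.3, -0.0, -0.6]
opening: 0.0453
grip_force: 20.0
```

>>> step_arm([
  [[0, 0, 0], 0],
  [[0, 0, 0], 0],
  [[0, 0, 0], 0],
  [[0, 0, -0.5], 0],
  [[0, 0, -1.3], 0],
  [[0, 0, -2.0], 0],
  [[-0.3, 0.6, -2.4], 0],
  [[-0.6, 1.4, -2.5], 0],
  [[-0.6, 1.6, -2.5], 0],
  [[-0.6, 1.6, -2.5], 0],
], hand=70)

```text
time: 41.8
tool_pos: [0.4519, 0.1069, 0.2893]
tool_rot: [-3.141, -0.001, 0.099]
contact_force: [-0.4, 0.3, 0.5]
opening: 0.0665
grip_force: 0.0
```

```bash
python3 - <<'E'
from h import *
a=shot("top","pics/t6.png");b=shot("side","pics/s6.png")
A=cv2.resize(a["pixels"][110:270,125:405],None,fx=2,fy=2,interpolation=2)[:,:,::-1]
B=cv2.resize(b["pixels"][190:350,190:390],None,fx=2,fy=2,interpolation=2)[:,:,::-1]
B=cv2.copyMakeBorder(B,0,0,0,160,0)
cv2.imwrite("pics/t6c.png",np.vstack([A,B])[:600])
o=robot.observe();print(o["tool_pos"],o["tool_rot"])
plan((.46,.2,.43,1.0),(.594,.2695,.43,1.75),(.594,.2695,.43,1.75,2))
E
```

```text
[0.45183169 0.1078614  0.28893816] [-3.14116082e+00  4.87093319e-04  1.00953513e-01]
12
[[[0.06,-0.3,-0.47],-0.18],[[0.12,-0.61,-0.94],-0.36],[[0.17,-0.91,-1.41],-0.54],[[0.23,-1.21,-1.88],-0.72],[[0.29,-1.52,-2.35],-0.9],[[0.76,-1.7,-2.35],-1.05],[[1.22,-1.89,-2.35],-1.2],[[1.69,-2.07,-2.35],-1.35],[[2.16,-2.26,-2.35],-1.5],[[2.63,-2.44,-2.35],-1.65],[[2.63,-2.44,-2.35],-1.65],[[2.63,-2.44,-2.35],-1.65]]
```

View pics/t6c.png

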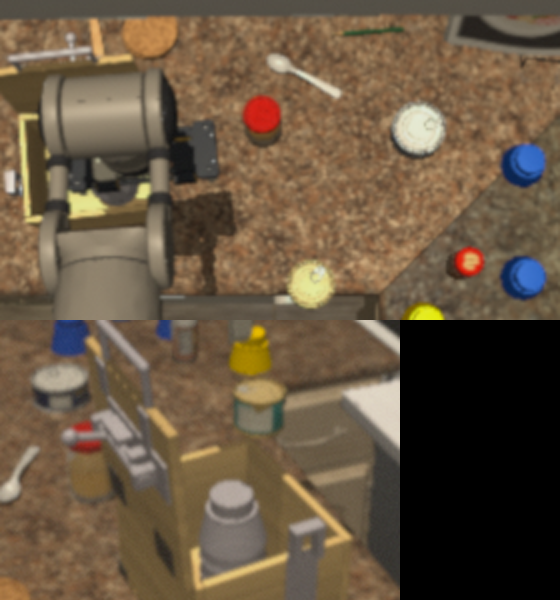

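The side view shows the four-beaker stack upright in the box, foot at (230,492), and no steel beaker is left on the worktop. Now the lid.

>>> step_arm([
  [[0.06, -0.3, -0.47], -0.18],
  [[0.12, -0.61, -0.94], -0.36],
  [[0.17, -0.91, -1.41], -0.54],
  [[0.23, -1.21, -1.88], -0.72],
  [[0.29, -1.52, -2.35], -0.9],
  [[0.76, -1.7, -2.35], -1.05],
  [[1.22, -1.89, -2.35], -1.2],
  [[1.69, -2.07, -2.35], -1.35],
  [[2.16, -2.26, -2.35], -1.5],
  [[2.63, -2.44, -2.35], -1.65],
], hand=140)

```text
time: 43.15
tool_pos: [0.5945, 0.2709, 0.4293]
tool_rot: [-3.141, -0.0, 1.758]
contact_force: [0.0, -0.4, 0.4]
opening: 0.0412
grip_force: 0.0
```

>>> step_arm([
  [[0, 0, 0], 0],
  [[0, 0, 0], 0],
  [[0, 0, 0], 0],
])

```text
time: 43.52
tool_pos: [0.593, 0.2688, 0.4311]
tool_rot: [3.141, -0.0, 1.75]
contact_force: [0.4, 0.8, 0.3]
opening: 0.0413
grip_force: 0.0
```

```bash
python3 - <<'E'
from h import *
plan((.594,.2695,.3465,1.75,6))
E
```

```text
6
[[[0.0,0.0,0.24],-0.0],[[0.0,0.01,0.47],-0.0],[[0.0,0.01,0.71],-0.0],[[0.01,0.01,0.94],-0.0],[[0.01,0.01,1.18],-0.0],[[0.01,0.02,1.41],-0.0]]
```

>>> step_arm([
  [[0, 0, 0.24], 0],
  [[0, 0.01, 0.47], 0],
  [[0, 0.01, 0.71], 0],
  [[0.01, 0.01, 0.94], 0],
  [[0.01, 0.01, 1.18], 0],
  [[0.01, 0.02, 1.41], 0],
  [[0.01, 0.02, 1.41], 0],
  [[0.01, 0.02, 1.41], 0],
])

```text
time: 44.52
tool_pos: [0.595, 0.2695, 0.3465]
tool_rot: [3.14, -0.0, 1.751]
contact_force: [-0.8, -0.9, 0.5]
opening: 0.0411
grip_force: 0.0
```

>>> step_arm([
  [[0, 0, 0], 0],
  [[0, 0, 0], 0],
  [[0, 0, 0], 0],
  [[0, 0, 0], 0],
  [[0, 0, 0], 0],
  [[0, 0, 0], 0],
], hand=255, squeeze=25)

```text
time: 45.28
tool_pos: [0.5935, 0.2693, 0.3457]
tool_rot: [-3.138, 0.0, 1.751]
contact_force: [-6.2, -2.1, 1.4]
opening: 0.0094
grip_force: 24.8
```

```bash
python3 - <<'E'
from h import *
plan(*lidpath(1.65,.95,10,1.75,.0075))
E
```

```text
10
[[[0.02,-0.26,-0.03],0.0],[[0.04,-0.49,-0.03],0.0],[[0.06,-0.73,-0.01],0.0],[[0.08,-0.97,0.03],0.0],[[0.1,-1.2,0.08],0.0],[[0.12,-1.43,0.15],0.0],[[0.14,-1.66,0.23],0.0],[[0.16,-1.88,0.33],0.0],[[0.17,-2.09,0.44],0.0],[[0.19,-2.29,0.57],0.0]]
```

>>> step_arm([
  [[0.02, -0.24, -0.02], 0],
  [[0.04, -0.48, -0.03], 0],
  [[0.06, -0.73, -0.01], 0],
  [[0.08, -0.97, 0.03], 0],
  [[0.1, -1.2, 0.08], 0],
  [[0.12, -1.43, 0.15], 0],
  [[0.14, -1.66, 0.23], 0],
  [[0.16, -1.88, 0.33], 0],
  [[0.17, -2.09, 0.44], 0],
  [[0.19, -2.29, 0.57], 0],
])

```text
time: 46.52
tool_pos: [0.4583, 0.2562, 0.3122]
tool_rot: [3.138, -0.0, 1.75]
contact_force: [2.3, -0.1, 0.6]
opening: 0.0096
grip_force: 25.0
```

>>> step_arm([
  [[0, 0, 0], 0],
  [[0, 0, 0], 0],
])

```text
time: 46.78
tool_pos: [0.4572, 0.2561, 0.3114]
tool_rot: [-3.139, 0.0, 1.751]
contact_force: [-4.0, -1.0, 1.1]
opening: 0.0096
grip_force: 25.1
```

```bash
python3 - <<'E'
from h import *
plan(*lidpath(.95,.35,10,1.75,.007))
E
```

```text
10
[[[0.01,-0.18,0.12],0.0],[[0.03,-0.34,0.25],0.0],[[0.04,-0.49,0.39],0.0],[[0.05,-0.64,0.54],0.0],[[0.06,-0.77,0.7],0.0],[[0.07,-0.89,0.86],0.0],[[0.08,-1.0,1.04],0.0],[[0.09,-1.11,1.21],0.0],[[0.1,-1.2,1.4],0.0],[[0.11,-1.28,1.59],0.0]]
```

>>> step_arm([
  [[0.01, -0.18, 0.12], 0],
  [[0.03, -0.34, 0.25], 0],
  [[0.04, -0.49, 0.39], 0],
  [[0.05, -0.64, 0.54], 0],
  [[0.06, -0.77, 0.7], 0],
  [[0.07, -0.89, 0.86], 0],
  [[0.08, -1.0, 1.04], 0],
  [[0.09, -1.11, 1.21], 0],
  [[0.1, -1.2, 1.4], 0],
  [[0.11, -1.28, 1.59], 0],
])

```text
time: 48.02
tool_pos: [0.3808, 0.2486, 0.2153]
tool_rot: [3.141, 0.001, 1.751]
contact_force: [4.1, -1.7, 0.4]
opening: 0.0093
grip_force: 25.1
```

>>> step_arm([
  [[0, 0, 0], 0],
  [[0, 0, 0], 0],
])

```text
time: 48.28
tool_pos: [0.3805, 0.2486, 0.2149]
tool_rot: [-3.14, 0.001, 1.751]
contact_force: [4.3, -0.6, -6.4]
opening: 0.0093
grip_force: 25.1
```

```bash
python3 - <<'E'
from h import *
plan(*lidpath(.35,.0,10,1.75,.006))
E
```

```text
10
[[[0.0,-0.04,0.11],0.0],[[0.01,-0.08,0.22],0.0],[[0.01,-0.11,0.34],0.0],[[0.01,-0.14,0.45],0.0],[[0.01,-0.17,0.57],0.0],[[0.02,-0.19,0.69],0.0],[[0.02,-0.21,0.81],0.0],[[0.02,-0.22,0.93],0.0],[[0.02,-0.23,1.05],0.0],[[0.02,-0.24,1.17],0.0]]
```

>>> step_arm([
  [[0, -0.04, 0.11], 0],
  [[0.01, -0.08, 0.22], 0],
  [[0.01, -0.11, 0.34], 0],
  [[0.01, -0.14, 0.45], 0],
  [[0.01, -0.17, 0.57], 0],
  [[0.02, -0.19, 0.69], 0],
  [[0.02, -0.21, 0.81], 0],
  [[0.02, -0.22, 0.93], 0],
  [[0.02, -0.23, 1.05], 0],
  [[0.02, -0.23, 1.15], 0],
])

```text
time: 49.52
tool_pos: [0.367, 0.2476, 0.1466]
tool_rot: [-3.141, 0.0, 1.751]
contact_force: [1.1, -2.7, 8.2]
opening: 0.0093
grip_force: 25.0
```

>>> step_arm([
  [[0, 0, 0.01], 0],
  [[0, 0, 0.02], 0],
  [[0, 0, 0.03], 0],
  [[0, 0, 0.03], 0],
])

```text
time: 50.02
tool_pos: [0.367, 0.2477, 0.1462]
tool_rot: [3.141, -0.0, 1.751]
contact_force: [-0.7, -4.6, 13.5]
opening: 0.0095
grip_force: 25.0
```

>>> step_arm([
  [[0, 0, 0.03], 0],
  [[0, 0, 0.05], 0],
  [[0, 0, 0.05], 0],
])

```text
time: 50.4
tool_pos: [0.3671, 0.248, 0.1446]
tool_rot: [3.14, -0.001, 1.751]
contact_force: [-5.4, -5.2, 28.8]
opening: 0.0094
grip_force: 25.0
```

>>> step_arm([
  [[0, 0, 0], 0],
  [[0, 0, 0], 0],
  [[0, 0, 0], 0],
  [[0, 0, -0.4], 0],
  [[0, 0, -1.0], 0],
  [[0, 0, -1.6], 0],
  [[0.2, -0.5, -2.0], 0],
  [[0.4, -1.0, -2.0], 0],
  [[0.4, -1.0, -2.0], 0],
], hand=140)

```text
time: 51.52
tool_pos: [0.3022, 0.2607, 0.2622]
tool_rot: [-3.141, -0.0, 1.753]
contact_force: [-0.3, -0.1, -0.4]
opening: 0.041
grip_force: 0.0
```

```bash
python3 - <<'E'
from h import *
b=shot("side","pics/s7.png");a=shot("top","pics/t7.png")
B=cv2.resize(b["pixels"][225:325,270:390],None,fx=5,fy=5,interpolation=2)[:,:,::-1]
A=cv2.resize(a["pixels"][160:260,120:220],None,fx=3,fy=3,interpolation=2)[:,:,::-1]
cv2.imwrite("pics/s7c.png",B);print(robot.observe()["tool_pos"])
E
```

```text
[0.3039594  0.26057303 0.26209613]
```

View pics/s7c.png

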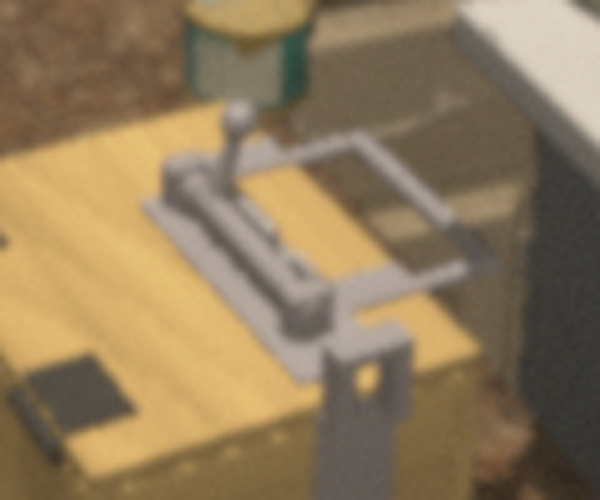

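The lid is shut. The handle is up, with the knob at crop (238,115) and its base at the rod at (228,188). I'll solve for the knob position on its arc.

```bash
python3 - <<'E'
from h import *
s=load("pics/side0.npz")
S=lambda a:(np.array(a,float)+.5)/5-.5+[270,225]
k=S((238,115));b=S((228,186))
for corr in ([0,0],[.7,-1.2],[1.2,-1.5]):
    c=np.array(corr)
    f=lambda q:(s.proj(W(-.026-.04*np.sin(q[1]),q[0],.158+.04*np.cos(q[1])))[0]-k-c)
    r=least_squares(f,[-.02,.1]); print(corr,r.x,W(-.026-.04*np.sin(r.x[1]),r.x[0],.158+.04*np.cos(r.x[1])).round(4))
    g=lambda q:(s.proj(W(-.026,q[0],.158+q[1]))[0]-b-c)
    print(least_squares(g,[-.02,0]).x)
# rod end / keeper checks: box -y end block (185,175) and +y block (308,305)
for n,p in dict(e1=(185,165),e2=(308,290),keep=(370,345)).items():
    print(n,[ (W(-.026,y,.16),) and round(float(y),3) for y in [least_squares(lambda q:(s.proj(W(q[1],q[0],.165))[0]-S(p)),[0,-.026]).x[0]]],least_squares(lambda q:(s.proj(W(q[1],q[0],.165))[0]-S(p)),[0,-.026]).x[1].round(3))
E
```

```text
[0, 0] [-0.01457712  0.31924095] [0.4539 0.2079 0.196 ]
[0.00079182 0.01617741]
[0.7, -1.2] [-0.02112366  0.46093149] [0.4493 0.2009 0.1938]
[0.00363468 0.02074145]
[1.2, -1.5] [-0.02375199  0.53604527] [0.447  0.198  0.1924]
[0.00569204 0.02266893]
e1 [-0.033] -0.024
e2 [0.066] -0.026
keep [0.106] -0.03
```

```bash
python3 - <<'E'
from h import *
plan((.35,.24,.28,1.2),(.454,.208,.28,.0965),(.454,.208,.28,.0965,2))
E
```

```text
13
[[[-0.12,0.17,-0.07],0.14],[[-0.24,0.35,-0.15],0.28],[[-0.36,0.52,-0.22],0.41],[[-0.48,0.69,-0.3],0.55],[[-0.59,0.92,-0.3],0.71],[[-0.71,1.15,-0.3],0.87],[[-0.83,1.38,-0.3],1.02],[[-0.95,1.61,-0.3],1.18],[[-1.07,1.84,-0.3],1.34],[[-1.19,2.07,-0.3],1.5],[[-1.31,2.3,-0.3],1.66],[[-1.31,2.3,-0.3],1.66],[[-1.31,2.3,-0.3],1.66]]
```

>>> step_arm([
  [[-0.2, 0.3, -0.15], 0.17],
  [[-0.36, 0.52, -0.22], 0.35],
  [[-0.48, 0.69, -0.3], 0.53],
  [[-0.59, 0.92, -0.3], 0.71],
  [[-0.71, 1.15, -0.3], 0.89],
  [[-0.83, 1.38, -0.3], 1.07],
  [[-0.95, 1.61, -0.3], 1.25],
  [[-1.07, 1.84, -0.3], 1.43],
  [[-1.19, 2.07, -0.3], 1.6],
  [[-1.31, 2.3, -0.3], 1.65],
])

```text
time: 52.88
tool_pos: [0.455, 0.2072, 0.2796]
tool_rot: [3.141, 0.001, 0.099]
contact_force: [0.4, -0.7, 1.1]
opening: 0.0414
grip_force: 0.0
```

>>> step_arm([
  [[0, 0, 0], 0],
  [[0, 0, 0], 0],
  [[0, 0, 0], 0],
])

```text
time: 53.25
tool_pos: [0.4533, 0.208, 0.2804]
tool_rot: [3.142, 0.0, 0.102]
contact_force: [0.6, -0.7, -0.2]
opening: 0.0413
grip_force: 0.0
```

```bash
python3 - <<'E'
from h import *
print(robot.observe()["tool_pos"])
plan((.454,.208,.202,.0965,6))
b=shot("side","pics/s8.png")
E
```

```text
[0.45331713 0.2080234  0.28035841]
6
[[[0.0,0.0,0.22],0.0],[[0.0,0.0,0.44],0.0],[[0.01,0.0,0.65],0.0],[[0.01,0.0,0.87],0.0],[[0.01,0.0,1.09],0.0],[[0.01,0.0,1.31],0.01]]
```

>>> step_arm([
  [[0, 0, 0.22], 0],
  [[0, 0, 0.44], 0],
  [[0.01, 0, 0.65], 0],
  [[0.01, 0, 0.87], 0],
  [[0.01, 0, 1.09], 0],
  [[0.01, 0, 1.31], 0],
  [[0.01, 0, 1.31], 0],
  [[0.01, 0, 1.31], 0],
])

```text
time: 54.3
tool_pos: [0.4546, 0.208, 0.202]
tool_rot: [-3.142, -0.001, 0.101]
contact_force: [-0.0, 0.2, -0.2]
opening: 0.0415
grip_force: 0.0
```

>>> step_arm([
  [[0, 0, 0], 0],
  [[0, 0, 0], 0],
  [[0, 0, 0], 0],
  [[0, 0, 0], 0],
  [[0, 0, 0], 0],
  [[0, 0, 0], 0],
], hand=255, squeeze=10)

```text
time: 55.05
tool_pos: [0.4542, 0.2101, 0.2021]
tool_rot: [-3.137, -0.001, 0.101]
contact_force: [-1.7, 9.5, 1.4]
opening: 0.0146
grip_force: 10.0
```

>>> step_arm([
  [[0, -0.06, 0], 0],
  [[0, -0.13, 0], 0],
  [[0, -0.2, 0], 0],
  [[0, -0.27, 0], 0],
  [[0, -0.34, 0], 0],
  [[0, -0.4, 0], 0],
])

```text
time: 55.8
tool_pos: [0.4521, 0.232, 0.2021]
tool_rot: [3.141, -0.001, 0.101]
contact_force: [-0.7, -1.8, 5.7]
opening: 0.0145
grip_force: 10.0
```

>>> step_arm([
  [[0, -0.03, 0], 0],
  [[0, -0.06, 0], 0],
  [[0, -0.09, 0], 0],
  [[0, -0.12, 0], 0],
  [[0, -0.12, 0], 0],
])

```text
time: 56.42
tool_pos: [0.4514, 0.2392, 0.202]
tool_rot: [-3.142, -0.001, 0.101]
contact_force: [-0.3, -0.9, 4.8]
opening: 0.0149
grip_force: 10.0
```

>>> step_arm([
  [[0, -0.03, 0], 0],
  [[0, -0.06, 0], 0],
  [[0, -0.06, 0], 0],
])

```text
time: 56.8
tool_pos: [0.451, 0.2428, 0.202]
tool_rot: [-3.142, -0.001, 0.101]
contact_force: [-0.7, -0.9, 4.7]
opening: 0.0147
grip_force: 10.0
```

>>> step_arm([
  [[0, -0.03, 0], 0],
  [[0, -0.06, 0], 0],
  [[0, -0.06, 0], 0],
])

```text
time: 57.18
tool_pos: [0.4506, 0.2463, 0.202]
tool_rot: [-3.142, -0.001, 0.101]
contact_force: [-0.8, -1.9, 5.6]
opening: 0.015
grip_force: 10.0
```

>>> step_arm([
  [[0, -0.03, 0], 0],
  [[0, -0.06, 0], 0],
  [[0, -0.06, 0], 0],
])

```text
time: 57.55
tool_pos: [0.4503, 0.2499, 0.202]
tool_rot: [-3.141, -0.001, 0.101]
contact_force: [-0.9, -1.2, 4.6]
opening: 0.0148
grip_force: 10.0
```

>>> step_arm([
  [[0, -0.03, 0], 0],
  [[0, -0.05, 0], 0],
  [[0, -0.05, 0], 0],
])

```text
time: 57.92
tool_pos: [0.45, 0.2529, 0.202]
tool_rot: [-3.142, -0.001, 0.101]
contact_force: [-1.0, -0.4, 5.8]
opening: 0.0148
grip_force: 10.0
```

>>> step_arm([
  [[0, -0.03, 0], 0],
  [[0, -0.05, 0], 0],
  [[0, -0.05, 0], 0],
])

```text
time: 58.3
tool_pos: [0.4497, 0.2539, 0.202]
tool_rot: [3.138, 0.0, 0.101]
contact_force: [-0.7, -10.1, 7.4]
opening: 0.0149
grip_force: 10.0
```

The bolt has met its stop after about 43 mm, with a 10 N reaction. Now I turn the handle down along its arc.

>>> step_arm([
  [[-0.05, 0, 0.02], 0],
  [[-0.11, 0.01, 0.05], 0],
  [[-0.17, 0.01, 0.085], 0],
  [[-0.22, 0.01, 0.12], 0],
  [[-0.22, 0.01, 0.12], 0],
])

```text
time: 58.92
tool_pos: [0.4362, 0.2523, 0.1938]
tool_rot: [3.139, 0.001, 0.101]
contact_force: [0.1, -6.5, 0.4]
opening: 0.015
grip_force: 10.0
```

>>> step_arm([
  [[-0.05, 0, 0.045], 0],
  [[-0.09, 0, 0.095], 0],
  [[-0.12, 0, 0.135], 0],
  [[-0.15, 0, 0.18], 0],
  [[-0.15, 0, 0.18], 0],
])

```text
time: 59.55
tool_pos: [0.4272, 0.2515, 0.1829]
tool_rot: [3.139, 0.002, 0.101]
contact_force: [0.0, -7.1, 0.1]
opening: 0.0148
grip_force: 10.0
```

>>> step_arm([
  [[-0.02, 0, 0.045], 0],
  [[-0.043, 0, 0.09], 0],
  [[-0.06, 0, 0.14], 0],
  [[-0.07, 0, 0.18], 0],
  [[-0.07, 0, 0.18], 0],
])

```text
time: 60.18
tool_pos: [0.4229, 0.2511, 0.1721]
tool_rot: [3.139, 0.002, 0.101]
contact_force: [1.5, -6.7, -0.9]
opening: 0.0147
grip_force: 10.0
```

>>> step_arm([
  [[0, 0, 0.03], 0],
  [[0, 0, 0.05], 0],
  [[0, 0, 0.05], 0],
])

```text
time: 60.55
tool_pos: [0.4228, 0.2511, 0.1697]
tool_rot: [3.139, 0.002, 0.101]
contact_force: [-2.5, -6.7, 5.6]
opening: 0.0145
grip_force: 10.0
```

>>> step_arm([
  [[0, 0, 0], 0],
  [[0, 0, 0], 0],
  [[0, 0, 0], 0],
  [[0, 0, -0.4], 0],
  [[0, 0, -1.0], 0],
  [[0, 0, -1.8], 0],
  [[-0.2, 0.9, -2.2], 0],
  [[-0.4, 1.8, -2.2], 0],
  [[-0.6, 2.7, -2.2], 0],
  [[-0.6, 3.2, -2.2], 0],
], hand=150)

```text
time: 61.8
tool_pos: [0.4061, 0.056, 0.3021]
tool_rot: [3.141, -0.001, 0.099]
contact_force: [0.4, -0.2, 0.9]
opening: 0.0376
grip_force: 0.0
```

```bash
python3 - <<'E'
from h import *
b=shot("side","pics/s9.png");a=shot("top","pics/t9.png")
B=cv2.resize(b["pixels"][230:320,290:390],None,fx=5,fy=5,interpolation=2)[:,:,::-1]
A=cv2.resize(a["pixels"][170:260,125:185],None,fx=5,fy=5,interpolation=2)[:,:,::-1]
cv2.imwrite("pics/s9c.png",np.hstack([B,A]))
E
```

```text
(no output)
```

View pics/s9c.png

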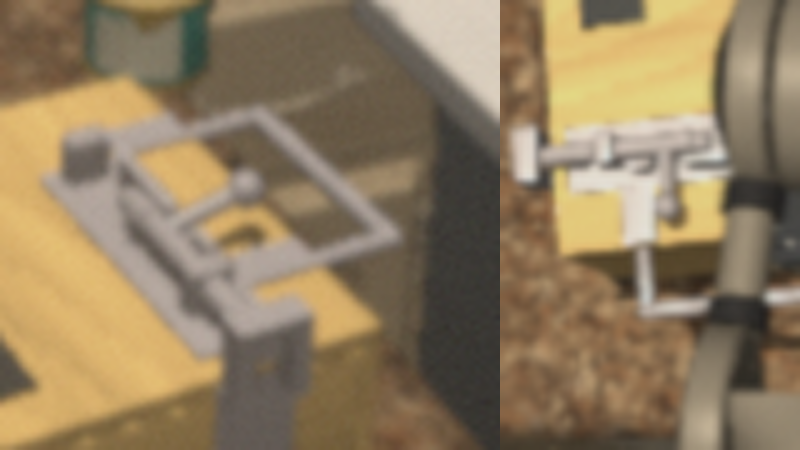

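The rod is through the keeper and the handle is down, with the knob at (248,185). I'll check its angle before handing in.

```bash
python3 - <<'E'
from h import *
s=load("pics/s9.npz"); k=(np.array([248,185])+.5)/5-.5+[290,230]
f=lambda q:(s.proj(W(-.026-.04*np.sin(q[1]),q[0],.158+.04*np.cos(q[1])))[0]-k)
print(least_squares(f,[.02,1.2]).x, robot.observe()["contact_force"])
E
```

```text
[0.03163539 1.27211318] [-0.22009165 -0.79047785 -0.79943535]
```

```bash
python3 -c "
from cell import robot
print(robot.hand_in())"
```

```text
the job is handed in; nothing more can be done
None
```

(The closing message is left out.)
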